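# Blank off a tank filler for its leak test

### The arm

A 6-joint arm with a two-finger parallel gripper is mounted at the origin on the work surface; the furniture and walls round the work are solid. World frame = base frame: x ahead of the robot, y to its left, z up, the work surface at z = 0. Lengths are in mm, angles in rad, forces in N, time in s.
With the tool pointing down it reaches from about 275 to 850 mm from the base axis. Payload 5.2 kg.
Tool frame: the origin (TCP) lies on the centre line of the jaws, within the pads' length; the fingertips stand 17 mm ahead of it and the grasp point (between the pads) lies 2 mm behind it; z points along the fingers, y is the line along which they close (so a half turn about z gives the same grasp; the last joint's range is limited). The gripper opens to 85 mm and grips with 20 to 120 N. Pads are 22 mm wide; open, the fingers measure 114 mm over their backs; the gripper's body (76 mm by 85 mm) begins 54 mm behind the grasp point. The pads swing forward as they close: fully open they stand 13 mm farther back than shut.
Start: joints at [1.09, 0.259, 1.535, -0, 1.348, -0.203], TCP at [150.81, 528.925, 248.31] pointing down, gripper open.
Joint ranges: [-3.14, 3.14], [-0.91, 2.08], [0.19, 2.58], [-1.22, 4.36], [0.22, 2.71], [-3.12, 3.12]. Speed limits (rad/s): [2.57, 2.57, 3.14, 3.14, 3.14, 3.14].

### API

Orientations are given as [roll, pitch, yaw] about the fixed x, y, z axes, in that order (R = Rz(yaw) Ry(pitch) Rx(roll)).
In Python, from plant import ctrl gives the robot as it stands.
- The arm moves only by the shell command python3 shift.py [FORCE], which reads ROWS from standard input. ROWS is a JSON list of rows, 1 to 10 of them, each of 7 numbers: dx, dy, dz in shares of the most that a row can go, 1 being 50 mm, then a rotation vector rx, ry, rz in units of 0.05 rad, then the finger opening in mm; each row shifts and turns the commanded pose from where the row before left it, along the tool's axes as they then stand; what a row does not reach is not made up. A row lasts 1/10 s, in which the tool goes at most 50 mm and 0.15 rad, less where a joint would pass 70% of its speed; a pose out of reach is approached as far as the arm can. The fingers move at their own pace and stop on an object; FORCE is the grip in N (left out, the last holds). Time passes only in rows, so rows that do not move let the fingers close. It prints the time, the measured TCP pose, the force, the opening and the grip force at its end. Input that does not fit is refused with a message, and nothing moves.
- ctrl.observe(): the state, without advancing time (a new reading comes with each control period).
- ctrl.snapshot(name): name is "scene" or "top" or "wrist"; returns a dict with "pixels" (384x512x3 uint8, red, green, blue), "fx", "fy", "cx", "cy" (pixels), "rvec" (rotation vector, rad) and "tvec" (3), from world to camera coordinates, as OpenCV has them; the wrist camera has in their place "mount" (4x4, takes a point from camera to tool coordinates, whose origin is the TCP and whose axes are the flange's). Camera axes: x right, y down, z forward; pixel columns grow to the right and rows downward; lengths in mm; the calibration is good to about 2 mm. A picture is of the moment at which its call begins: read the wrist's pose just before it. There is no depth.
- ctrl.job_done(): hands the job in; it is judged then, once.
The state is a dict: "clock": time; "joints": joint angles; "qvel": joint speeds; "tau": joint torques, N m; "tcp_pos": TCP position; "eef_rot": TCP orientation; "force": force on the tool from outside, world axes, zero at the start; "moment": the same for the moment, N m; "finger_gap": finger opening in mm; "grasp_force": force on a finger pad.
Only numpy, scipy, OpenCV 4.12 (cv2) and the standard library are available. Lean on these libraries where they do the work, as an engineer would, in place of code of your own. Each camera call takes 0.05 s, during which the arm holds its last target. There are 200 camera calls.

### The job

Get the riveted tank ready for its leak test. Pull the yellow transit cap off the brass filler adaptor and nest it and every other yellow cap standing on the bench or the tank, mouth down in one straight stack, over the cap that is screwed to the wooden block; also take the aluminium blanking coupling from the tank top, push it fully home over the bared adaptor with both its cam arms still raised, then swing the two arms down flat against its side, one after the other. Let go of everything and do not knock over the spray bottle.

Things in the scene. Friction and masses are not known exactly. Their poses are not given: they have to be found in the camera images.
- tank: Riveted aluminium tank, closed box 176 x 354 x 150 mm, fixed, to the robot's right. Origin at the centre of the underside, z up, y along its length; flat lid at 149 mm, solid for x within 87 mm, y from -175 to 129 mm. Turned so that its own -y end, with the adaptor 120 mm from the origin, points away from the robot and to the left.
- adaptor_top (a point): Centre of the top face of the brass cam-and-groove adaptor, upright on the tank lid, 95 mm above it; z up. 45.5 mm in diameter, with a groove 35 mm in diameter 12 to 31 mm below this point; flange at its foot 86 mm across, 8 mm thick. At the start fitting_cap sits over it, its mouth 36 mm below this point.
- coupling: Aluminium blanking coupling, a closed cup mouth down on the tank lid: 62 mm in diameter, 44 mm high, about 0.4 kg. Origin: centre of the mouth, z up. Cam arms a (+x) and b (-x side) turn on pivots 34 mm from the axis, 18.5 mm above the mouth; ears reach 41 mm from the axis. Hold it across y. Home with its mouth 36 mm below adaptor_top, turned any way; partway on, the arms cannot close.
- coupling_seat (a point): Centre of the seat inside the coupling, 36 mm above its mouth; meets adaptor_top when the coupling is fully home. The bore is 48.4 mm: about 1.5 mm of play round the adaptor.
- cam_arm_a (a joint): Angle of cam arm a (at the coupling's +x side), rad: 0 closed, hanging straight down along the coupling's side; 1.57 sticking straight out; stops at 0 and 1.8. Starts raised; stays where it is left (about 1 N at its end moves it).
- cam_arm_b (a joint): The same for cam arm b, at the coupling's -x side.
- cam_arm_a_end (a point): Middle of the free end of cam arm a, 54 mm from its pivot. The arm is a steel bar 15 mm wide, 6 mm thick, 58 mm long from the pivot, its outer face 7 mm outside the pivot when closed; the last 18 mm are bent 0.3 rad outward. Closed, its end is 20 mm above the tank lid.
- cam_arm_b_end (a point): The same for cam arm b.
- stack_cap: Yellow cap standing mouth down, 60 mm high: hollow conical skirt (outside 63 mm at the mouth, 52 mm at 36 mm height), ribbed grip 44 mm in diameter from 36 mm to the top. Bore 59 mm, narrowing to 48 mm at a ledge 36 mm above the mouth; nested, the ledge rests on the next cap's top: 24 mm a cap. Origin: centre of the mouth; z up. This one is screwed to the wooden block: foot of the stack.
- fitting_cap: Yellow cap standing mouth down, 60 mm high: hollow conical skirt (outside 63 mm at the mouth, 52 mm at 36 mm height), ribbed grip 44 mm in diameter from 36 mm to the top. Bore 59 mm, narrowing to 48 mm at a ledge 36 mm above the mouth; nested, the ledge rests on the next cap's top: 24 mm a cap. Origin: centre of the mouth; z up. Starts on the adaptor.
- bench_cap_1: Yellow cap standing mouth down, 60 mm high: hollow conical skirt (outside 63 mm at the mouth, 52 mm at 36 mm height), ribbed grip 44 mm in diameter from 36 mm to the top. Bore 59 mm, narrowing to 48 mm at a ledge 36 mm above the mouth; nested, the ledge rests on the next cap's top: 24 mm a cap. Origin: centre of the mouth; z up. On the bench, left; may be absent.
- bench_cap_2: Yellow cap standing mouth down, 60 mm high: hollow conical skirt (outside 63 mm at the mouth, 52 mm at 36 mm height), ribbed grip 44 mm in diameter from 36 mm to the top. Bore 59 mm, narrowing to 48 mm at a ledge 36 mm above the mouth; nested, the ledge rests on the next cap's top: 24 mm a cap. Origin: centre of the mouth; z up. On the bench, left; may be absent.
- lid_cap: Yellow cap standing mouth down, 60 mm high: hollow conical skirt (outside 63 mm at the mouth, 52 mm at 36 mm height), ribbed grip 44 mm in diameter from 36 mm to the top. Bore 59 mm, narrowing to 48 mm at a ledge 36 mm above the mouth; nested, the ledge rests on the next cap's top: 24 mm a cap. Origin: centre of the mouth; z up. On the tank lid; may be absent.
- spray_bottle: White leak-spray bottle with a red trigger, 70 x 86 x 207 mm, standing loose at the far left; a bystander. Origin under its middle.
- panel_holder: Work positioner, fixed, an obstacle between the left and right half of the bench. Its post, 0.24 m high on a base plate, stands 0.09 m nearer the robot and 0.10 m to the right of this point; a slanting arm carries a sheet-metal panel, 0.18 to 0.43 m high, up to 0.18 m from this point, away and to the left. Pass over it with everything higher than 0.45 m.
- cap_holder: Shop-made cap holder, fixed on the bench to the left: a wooden block 90 x 90 x 30 mm with stack_cap screwed on top. Origin at the centre of the block's underside.

How it is judged:
By the outcome, as a careful person would: the job done as asked, in the order asked, and still so for the second after the job is handed in, with the robot touching nothing.
Of bench_cap_1, bench_cap_2, lid_cap only 2 to 3 are there at a start; the rules pass over those that are not, and their reading is None.
At some moment in a run one of bench_cap_1, bench_cap_2 may be knocked a few centimetres aside while the robot is not near it.
It also fails if it takes over 210 s, if anything falls off the work surface, if the arm or the gripper's body presses on something with over 40 N, if the wrist force passes 120 N, or if a joint passes its speed limit or range.

## Working session

There is one attempt and no reset: what is moved stays moved. The work goes in short steps, Python scripts to look and compute and a shell command to move; the robot and the scene stay as the last step left them, time stands still between calls to the robot, and variables do not carry over. Pictures are saved under pics/ and viewed, at most 14 in all, crops included, and the job is handed in when it is done.

```bash
ls; mkdir -p pics; python3 - <<'E'
from plant import ctrl
import cv2
s=ctrl.observe();print({k:(v if not hasattr(v,'tolist') else v.tolist()) for k,v in s.items()})
for n in("scene","top","wrist"):
    d=ctrl.snapshot(n);cv2.imwrite(f"pics/{n}0.png",d["pixels"][:,:,::-1]);print(n,{k:v for k,v in d.items() if k!="pixels"})
E
```

```text
pics
plant.py
shift.py
{'clock': 0.0, 'joints': [1.0902089204334768, 0.25934071024623145, 1.536123272393541, 1.2664503072349001e-05, 1.3479658672496666, -0.20280791916684493], 'qvel': [0.00018360652002204157, 0.0009218531778289697, 0.003121933669809892, 8.791735424432739e-05, -0.002112082604810401, 0.0007109261139074469], 'tau': [0.0032938930235104635, -44.60497856140137, -29.05679225921631, -0.00023024768779578153, 0.01198822312289849, -5.623370611829159e-05], 'tcp_pos': [150.56128876095747, 528.4670903286577, 247.4597544235164], 'eef_rot': [-3.1397955975506044, -0.0003821419705469786, 2.863810012942903], 'force': [0.03743470115952075, -0.25707643934090374, 0.24769795855306884], 'moment': [0.03862634247729438, -0.05503909526765224, -0.02250601658570077], 'grasp_force': 0.0, 'finger_gap': 85.46765645599274}
scene {'fx': 414.3209572818422, 'fy': 414.3209572818422, 'cx': 255.83722567260492, 'cy': 189.53945020874892, 'rvec': array([ 1.87377912, -0.77975372,  0.5235771 ]), 'tvec': array([-250.09531637,  301.90641316, 1138.9714654 ])}
top {'fx': 462.4623398821313, 'fy': 462.4623398821313, 'cx': 255.48515814906804, 'cy': 185.81495851445175, 'rvec': array([ 2.19605993, -1.84599799,  0.31667453]), 'tvec': array([  20.67178545,  495.04338713, 2029.98427493])}
wrist {'fx': 267.039375511734, 'fy': 267.039375511734, 'cx': 253.75533801764396, 'cy': 194.69259351369357, 'mount': array([[-2.41854687e-04, -9.55302677e-01, -2.95629391e-01,
         7.57122177e+01],
       [ 9.99999699e-01, -1.29261182e-05, -7.76330994e-04,
         3.94121792e-01],
       [ 7.37809736e-04, -2.95629490e-01,  9.55302392e-01,
        -1.24464371e+02],
       [ 0.00000000e+00,  0.00000000e+00,  0.00000000e+00,
         1.00000000e+00]])}
```
View pics/scene0.png

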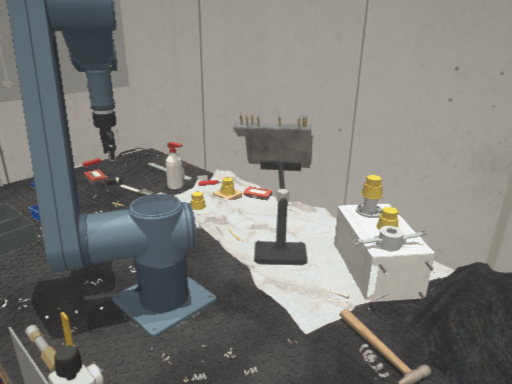

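View pics/top0.png

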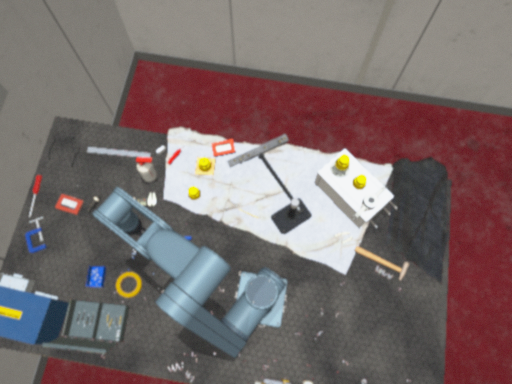

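View pics/wrist0.png

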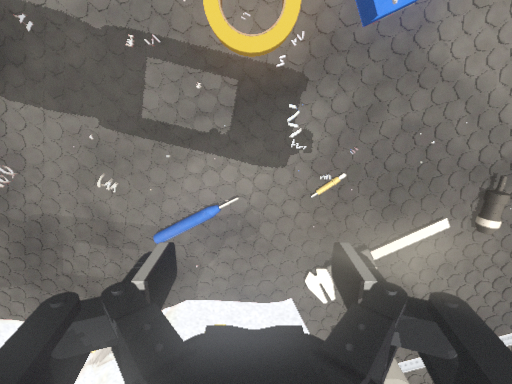

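The scene view shows the holder cap at (228,187), a bench cap at (197,201), the lid cap at (389,218), the fitting cap at (372,187) and the coupling at (390,240) with its arms sticking out. The bottle is at (174,170). In the top view these are at (205,164), (194,192), (359,182), (342,161) and (370,203). The wrist view shows only tools and a tape ring. Next I'll triangulate.

```bash
cat > h.py <<'E'
from plant import ctrl
import numpy as np, cv2
from scipy.spatial.transform import Rotation as R
def cam(n):
    s=ctrl.observe() if n=="wrist" else None
    d=ctrl.snapshot(n); K=np.array([[d["fx"],0,d["cx"]],[0,d["fy"],d["cy"]],[0,0,1]])
    if n=="wrist":
        T=np.eye(4);T[:3,:3]=R.from_euler("xyz",s["eef_rot"]).as_matrix();T[:3,3]=s["tcp_pos"]
        T=T@d["mount"]; Rc,o=T[:3,:3],T[:3,3]
    else:
        M=R.from_rotvec(d["rvec"]).as_matrix(); Rc,o=M.T,-M.T@d["tvec"]
    return dict(img=d["pixels"],K=K,R=Rc,o=o)
def ray(c,uv):
    v=c["R"]@np.linalg.solve(c["K"],[uv[0],uv[1],1.]);return v/np.linalg.norm(v)
def onz(c,uv,z):
    v=ray(c,uv);return c["o"]+v*(z-c["o"][2])/v[2]
def proj(c,p):
    q=c["K"]@(c["R"].T@(np.asarray(p,float)-c["o"]));return q[:2]/q[2]
def tri(obs):
    A=np.zeros((3,3));b=np.zeros(3)
    for c,uv in obs:
        v=ray(c,uv);P=np.eye(3)-np.outer(v,v);A+=P;b+=P@c["o"]
    p=np.linalg.solve(A,b);return p,[np.linalg.norm(proj(c,p)-uv) for c,uv in obs]
def mask(c,lo,hi): return cv2.inRange(cv2.cvtColor(c["img"],cv2.COLOR_RGB2HSV),lo,hi)
def yellow(c,amin=40):
    m=mask(c,(18,140,90),(33,255,255))
    n,l,st,ce=cv2.connectedComponentsWithStats(m)
    return [(ce[i].round(1),st[i]) for i in range(1,n) if st[i][4]>=amin],l
def save(c,name): cv2.imwrite("pics/"+name,c["img"][:,:,::-1])
def go(p,yaw=None,tilt=None):
    "shift, in tool axes, from the measured pose to TCP p, yaw (pointing down)"
    s=ctrl.observe();M=R.from_euler("xyz",s["eef_rot"])
    d=M.inv().apply(np.asarray(p)-s["tcp_pos"])
    y=s["eef_rot"][2] if yaw is None else yaw
    r=(M.inv()*R.from_euler("xyz",[np.pi,0,y])).as_rotvec()
    print("go",np.round(p,1),"shift",d.round(1),"rot",r.round(3),"now",s["tcp_pos"].round(1),s["eef_rot"].round(3))
E
python3 - <<'E'
from h import *
a,b=cam("scene"),cam("top")
for c in(a,b):
    print("cam at",c["o"].round(0))
    for x in yellow(c,25)[0]: print(x[0],x[1])
S=dict(stack=((228,187),(205,164)),bench=((197,201),(194,192)),fit=((372,187),(342,161)),lid=((389,218),(359,182)),coup=((390,240),(370,203)),bottle=((174,148),(145,161)))
for k,(u,v) in S.items():
    p,e=tri([(a,u),(b,v)]);print(k,p.round(0),np.round(e,1))
E
```

```text
cam at [-488. -812.  743.]
[372.7 187.2] [363 175  19  24 341]
[227.2 186.8] [221 178  14  17 172]
[197.5 200.6] [192 192  13  17 170]
[389.3 216.6] [380 208  18  18 209]
[ 66.1 328.5] [ 61 312  12  34 202]
cam at [-205.   -9. 2080.]
[342.4 162.4] [336 155  13  15 153]
[204.4 164.5] [198 158  14  14 159]
[359.5 181.5] [353 175  13  14 131]
[193.7 192.5] [189 187  11  12 105]
[128.5 284.3] [116 272  26  26 342]
[  9.8 312.3] [  0 307  21  12 156]
stack [562. 361.  52.] [0. 0.]
bench [423. 388.  25.] [0.6 0.5]
fit [ 610. -252.  231.] [0.3 0.2]
lid [ 549. -346.  180.] [1.6 1. ]
coup [ 464. -401.  166.] [0. 0.]
bottle [478. 603. 183.] [0.7 0.6]
```

Careful with the scale: shifts go in shares of 50 mm and turns go in units of 0.05 rad. That gives: -37 mm is -0.74, -5 mm is -0.1.

```bash
python3 - <<'E'
from h import *
a,b=cam("scene"),cam("top")
for k,u,v in (("post top",(283,195),(294,203)),("panel left top",(236,128),(229,164)),("panel right top",(310,128),(287,138))):
    p,e=tri([(a,u),(b,v)]);print(k,p.round(0),np.round(e,1))
E
echo '[[-0.74,-0.11,-0.1,0,0,0,85],[-0.74,-0.11,-0.1,0,0,0,85],[-0.74,-0.11,-0.1,0,0,0,85],[-0.74,-0.11,-0.1,0,0,0,85],[-0.74,-0.11,-0.1,0,0,0,85],[-0.74,-0.11,-0.1,0,0,0,85],[-0.74,-0.11,-0.1,0,0,0,85],[-0.74,-0.11,-0.1,0,0,0,85],[-0.74,-0.11,-0.1,0,0,0,85],[-0.74,-0.11,-0.1,0,0,0,85]]' | python3 shift.py 60
python3 - <<'E'
from h import *
w=cam("wrist");save(w,"w1.png")
for x in yellow(w,100)[0]: print(x[0],x[1])
b=cam("top");save(b,"t1.png")
for x in yellow(b,25)[0]: print(x[0],x[1])
E
```

```text
post top [392. -76. 215.] [0.4 0.3]
panel left top [466. 210. 352.] [0.4 0.4]
panel right top [611.  -1. 368.] [0.2 0.2]
clock: 1.35
tcp_pos: [492.8, 373.7, 298.5]
eef_rot: [3.142, -0.0, 2.864]
force: [-0.0, 1.0, 0.3]
finger_gap: 85.1
grasp_force: 0.0
[251.7 116.4] [235  99  35  37 887]
[256.1 229.8] [247 218  24  21 228]
[342.4 162.4] [336 155  13  15 153]
[359.5 181.5] [353 175  13  14 131]
[128.5 284.3] [116 272  26  26 342]
[  9.8 312.3] [  0 307  21  12 156]
```

View pics/w1.png

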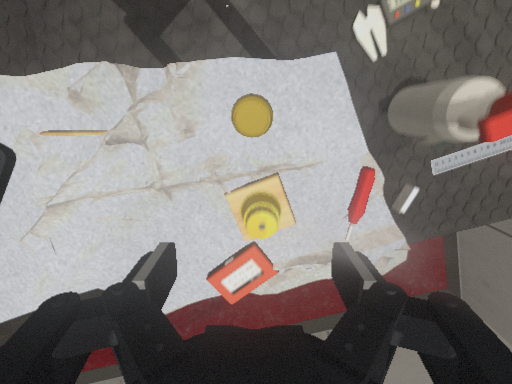

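Only one bench cap is present, at (252,116) and directly under the camera. The holder cap is at (262,220) on its wooden block. I'll take a second wrist view.

```bash
cat >> h.py <<'E'
def ycap(c,uv,r=45):
    "whole-cap silhouette near uv: fitted ellipse of hull"
    m=mask(c,(15,110,60),(36,255,255));n,l,st,ce=cv2.connectedComponentsWithStats(m)
    i=min(range(1,n),key=lambda i:np.hypot(*(ce[i]-uv)) if st[i][4]>100 else 1e9)
    cn=max(cv2.findContours((l==i).astype(np.uint8),cv2.RETR_EXTERNAL,cv2.CHAIN_APPROX_NONE)[0],key=cv2.contourArea)
    return cn.reshape(-1,2),cv2.minEnclosingCircle(cn),cv2.fitEllipse(cv2.convexHull(cn))
E
cat > look2.py <<'E'
from h import *
import pickle,sys
w=cam("wrist");save(w,sys.argv[1]+".png");pickle.dump(w,open(sys.argv[1]+".pkl","wb"))
E
python3 look2.py wa
python3 - <<'E'
from h import *
import pickle
w=pickle.load(open("wa.pkl","rb"))
for uv in((252,116),(260,225)):
    c,e,f=ycap(w,uv);print(e,f,onz(w,f[0],0).round(1),onz(w,f[0],60).round(1))
E
echo '[[-0.68,0.05,0,0,0,0,85],[-0.68,0.05,0,0,0,0,85],[0,0,0,0,0,0,85],[0,0,0,0,0,0,85]]' | python3 shift.py
python3 look2.py wb
python3 - <<'E'
from h import *
import pickle
a=pickle.load(open("wa.pkl","rb"));w=pickle.load(open("wb.pkl","rb"))
for uv in((252,70),(260,160)):
    c,e,f=ycap(w,uv);print(e,f,onz(w,f[0],0).round(1),onz(w,f[0],60).round(1))
C=np.hstack([a["img"][80:270,180:340],w["img"][40:230,180:340]])
cv2.imwrite("pics/ab.png",cv2.resize(C,None,fx=2.5,fy=2.5,interpolation=cv2.INTER_CUBIC)[:,:,::-1])
E
```

```text
((253.06320190429688, 112.17843627929688), 21.39891815185547) ((252.6120147705078, 112.19137573242188), (40.386802673339844, 42.66939163208008), 161.92054748535156) [423.6 391.4   0. ] [423.5 391.7  60. ]
((261.7012939453125, 210.88311767578125), 24.341537475585938) ((261.9325866699219, 210.1514892578125), (41.49559783935547, 49.329750061035156), 175.15992736816406) [579.7 362.2   0. ] [557.4 366.7  60. ]
clock: 1.9
tcp_pos: [557.5, 361.1, 297.5]
eef_rot: [-3.141, -0.002, 2.864]
force: [0.1, 0.3, 0.5]
finger_gap: 85.1
grasp_force: 0.0
((249.0, 66.71428680419922), 24.795175552368164) ((248.00331115722656, 67.36454772949219), (43.189186096191406, 49.12284469604492), 170.8941650390625) [422.7 390.8   0. ] [431.5 389.6  60. ]
((257.5, 169.7391357421875), 23.394933700561523) ((257.5965576171875, 169.28298950195312), (43.24778366088867, 46.83465576171875), 176.9839324951172) [570.3 363.7   0. ] [558.2 366.3  60. ]
```

View pics/ab.png

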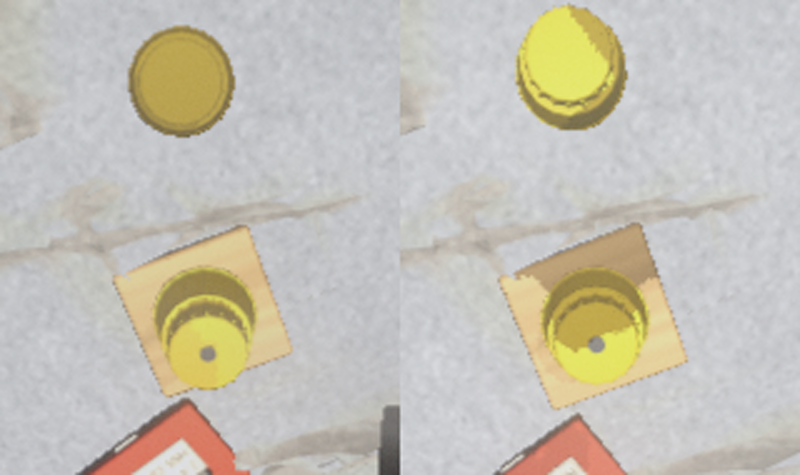

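The left panel (first view) shows the bench cap top at about (252.6,112) and the holder-cap screw at (262.8,221.6). The right panel (second view) shows the bench top at about (248,61) and the screw at (258.4,177.6).

```bash
python3 - <<'E'
from h import *
import pickle
a=pickle.load(open("wa.pkl","rb"));b=pickle.load(open("wb.pkl","rb"))
s=[]
for c,(u,v) in((a,(263,222)),(b,(258,178))):
    p=c["img"][v-6:v+7,u-6:u+7].astype(float); sat=p.max(2)-p.min(2)
    y,x=np.nonzero(sat<60);s.append((c,(u-6+x.mean(),v-6+y.mean())));print(s[-1][1],len(x))
p,e=tri(s);print("screw",p,e)
p2,e2=tri([(a,(252.6,112.2)),(b,(248,61))]);print("bench",p2,e2)
sc,tp=cam("scene"),cam("top")
p,e=tri(s+[(tp,(204.4,164.0))]);print("with top cam",p,e)
go([423.5,391.5,150])
E
```

```text
(np.float64(262.60714285714283), np.float64(221.17857142857142)) 28
(np.float64(258.1470588235294), np.float64(177.47058823529412)) 34
screw [563.49234257 365.19907324  85.96435873] [np.float64(0.020726674557925182), np.float64(0.021867739591683075)]
bench [423.56810999 391.68784797  53.31779503] [np.float64(0.04052945877544021), np.float64(0.04275722475179451)]
with top cam [568.49087469 363.32203452  56.53512649] [np.float64(4.592617134707494), np.float64(1.3375493187038376), np.float64(1.8060647266087246)]
go [423.5 391.5 150. ] shift [136.3  -7.6 148.6] rot [ 0.    -0.001 -0.   ] now [556.8 361.5 298.5] [ 3.142e+00 -1.000e-03  2.865e+00]
```

To row units: 42 mm is 0.84, 34 mm is 0.68.

```bash
echo '[[0.68,-0.038,0.84,0,0,0,85],[0.68,-0.038,0.84,0,0,0,85],[0.68,-0.038,0.84,0,0,0,85],[0.68,-0.038,0.84,0,0,0,85],[0,0,0.5,0,0,0,85],[0,0,0.5,0,0,0,85],[0,0,0.46,0,0,0,85],[0,0,0,0,0,0,85],[0,0,0,0,0,0,85]]' | python3 shift.py 60
python3 - <<'E'
from h import *
go([423.5,391.5,56])
w=cam("wrist");save(w,"w3.png")
import pickle;b=pickle.load(open("wb.pkl","rb"));print(onz(b,(258.15,177.47),90))
a=pickle.load(open("wa.pkl","rb"));print(onz(a,(262.6,221.2),90))
E
```

```text
clock: 2.95
tcp_pos: [434.8, 388.9, 70.6]
eef_rot: [-3.142, -0.0, 2.865]
force: [-0.4, 0.8, 0.5]
finger_gap: 85.2
grasp_force: 0.0
go [423.5 391.5  56. ] shift [11.6 -0.5 14.6] rot [-0. -0.  0.] now [434.8 388.9  70.6] [-3.142 -0.     2.865]
[562.5564557  365.43465879  90.        ]
[561.83027091 365.49564745  90.        ]
```

```bash
echo '[[0.12,0,0,0,0,0,85],[0.112,-0.01,0,0,0,0,85],[0,0,0.29,0,0,0,85],[0,0,0,0,0,0,85],[0,0,0,0,0,0,30],[0,0,0,0,0,0,30],[0,0,0,0,0,0,30],[0,0,0,0,0,0,30],[0,0,0,0,0,0,30],[0,0,0,0,0,0,30]]' | python3 shift.py 60
python3 - <<'E'
from h import *
go([562.2,365.5,160])
E
```

```text
clock: 4.0
tcp_pos: [424.8, 391.6, 56.2]
eef_rot: [3.14, 0.001, 2.864]
force: [0.2, -0.3, 4.8]
finger_gap: 41.9
grasp_force: 60.3
go [562.2 365.5 160. ] shift [-139.4   12.8 -103.6] rot [0.001 0.001 0.   ] now [424.8 391.6  56.2] [3.140e+00 1.000e-03 2.864e+00]
```

To row units: -40 mm is -0.8, -35 mm is -0.7.

```bash
echo '[[0,0,-0.8,0,0,0,30],[0,0,-0.8,0,0,0,30],[0,0,-0.7,0,0,0,30],[-0.7,0.06,0,0,0,0,30],[-0.7,0.06,0,0,0,0,30],[-0.7,0.06,0,0,0,0,30],[-0.68,0.07,0,0,0,0,30],[0,0,0,0,0,0,30],[0,0,0,0,0,0,30]]' | python3 shift.py
python3 - <<'E'
from h import *
import pickle
go([562.2,365.5,160])
w=cam("wrist");save(w,"w4.png");pickle.dump(w,open("w4.pkl","wb"))
E
```

```text
clock: 4.9
tcp_pos: [561.2, 364.3, 169.1]
eef_rot: [-3.14, -0.002, 2.862]
force: [-1.0, -0.4, -1.0]
finger_gap: 42.0
grasp_force: 61.1
go [562.2 365.5 160. ] shift [-0.6  1.4  9.1] rot [-0.001 -0.002  0.   ] now [561.2 364.3 169.1] [-3.140e+00 -2.000e-03  2.862e+00]
```

View pics/w4.png

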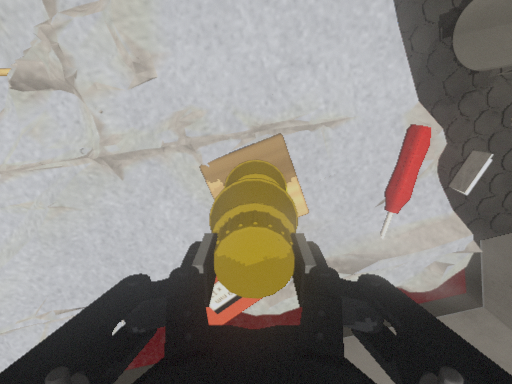

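The held cap is at (254,240), and the stack cap is directly below it in line at about (256,180). Lowering now.

```bash
echo '[[-0.032,0.034,0,0,0,0,30],[0,0,0.4,0,0,0,30],[0,0,0.3,0,0,0,30],[0,0,0.2,0,0,0,30],[0,0,0.16,0,0,0,30],[0,0,0.08,0,0,0,30],[0,0,0.04,0,0,0,30],[0,0,0,0,0,0,30]]' | python3 shift.py

```

```text
clock: 5.75
tcp_pos: [563.4, 366.3, 111.6]
eef_rot: [3.141, 0.0, 2.864]
force: [0.2, 0.1, -0.1]
finger_gap: 41.8
grasp_force: 61.1
```

To row units: 1 mm is 0.02.

```bash
echo '[[0,0,0.02,0,0,0,30],[0,0,0,0,0,0,30]]' | python3 shift.py; echo '[[0,0,0.02,0,0,0,30],[0,0,0,0,0,0,30]]' | python3 shift.py
```

```text
clock: 5.95
tcp_pos: [563.5, 366.3, 110.9]
eef_rot: [3.141, 0.001, 2.864]
force: [0.2, -0.5, -1.0]
finger_gap: 41.9
grasp_force: 61.1
clock: 6.15
tcp_pos: [563.6, 366.3, 110.8]
eef_rot: [3.141, 0.001, 2.864]
force: [-1.5, -0.0, 5.5]
finger_gap: 42.0
grasp_force: 61.9
```

To row units: -10 mm is -0.2, -45 mm is -0.9.

```bash
echo '[[0,0,0,0,0,0,85],[0,0,0,0,0,0,85],[0,0,0,0,0,0,85],[0,0,-0.2,0,0,0,85],[0,0,-0.4,0,0,0,85],[0,0,-0.9,0,0,0,85],[0,0,-0.9,0,0,0,85],[0,0,-0.9,0,0,0,85]]' | python3 shift.py
python3 look2.py w5
echo '[[0,0,-0.9,0,0,0,85],[0,0,-0.9,0,0,0,85],[0,0,-0.9,0,0,0,85],[0,0,-0.9,0,0,0,85],[0,0,-0.9,0,0,0,85],[0,0,0,0,0,0,85]]' | python3 shift.py
python3 - <<'E'
from h import *
go([575,-250,500])
E
```

```text
clock: 6.95
tcp_pos: [563.0, 366.2, 276.8]
eef_rot: [3.141, 0.0, 2.864]
force: [0.1, 1.2, 0.6]
finger_gap: 84.8
grasp_force: 0.0
clock: 7.6
tcp_pos: [563.4, 366.4, 508.6]
eef_rot: [3.132, 0.012, 2.864]
force: [0.6, -0.3, 0.1]
finger_gap: 84.9
grasp_force: 0.0
go [ 575 -250  500] shift [-180.  -589.6    5. ] rot [0.01  0.012 0.   ] now [563.4 366.4 508.6] [3.132 0.012 2.864]
```

View pics/w5.png

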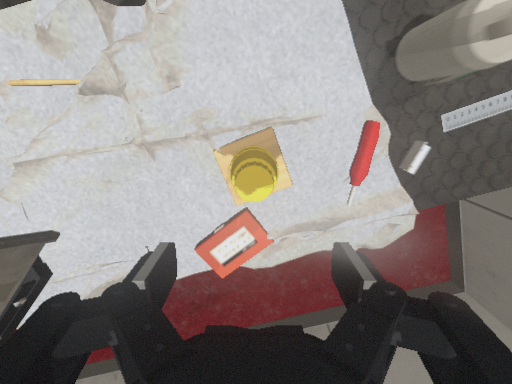

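The stack is neatly nested at (253,175). Now crossing high to the tank side.

```bash
echo '[[-0.25,-0.82,0,0,0,0,85],[-0.25,-0.82,0,0,0,0,85],[-0.25,-0.82,0,0,0,0,85],[-0.25,-0.82,0,0,0,0,85],[-0.25,-0.82,0,0,0,0,85],[-0.25,-0.82,0,0,0,0,85],[-0.25,-0.82,0,0,0,0,85],[-0.25,-0.82,0,0,0,0,85],[-0.25,-0.82,0,0,0,0,85],[-0.25,-0.82,0,0,0,0,85]]' | python3 shift.py
echo '[[-0.25,-0.82,0,0,0,0,85],[-0.25,-0.82,0,0,0,0,85],[-0.25,-0.82,0,0,0,0,85],[-0.25,-0.82,0,0,0,0,85],[-0.1,-0.3,0,0,0,0,85],[0,0,0,0,0,0,85],[0,0,0,0,0,0,85]]' | python3 shift.py
python3 look2.py wc; python3 - <<'E'
from h import *
import pickle
w=pickle.load(open("wc.pkl","rb"));print(w["o"])
for x in yellow(w,100)[0]: print(x[0],x[1])
E
```

```text
clock: 8.6
tcp_pos: [570.5, -63.9, 499.5]
eef_rot: [3.142, 0.0, 2.864]
force: [0.6, 0.5, -0.2]
finger_gap: 85.1
grasp_force: 0.0
clock: 9.3
tcp_pos: [574.8, -248.9, 499.4]
eef_rot: [3.141, -0.0, 2.864]
force: [0.2, 0.1, 1.2]
finger_gap: 85.2
grasp_force: 0.0
[ 502.11614783 -227.90694272  623.85209599]
```

View pics/wc.png

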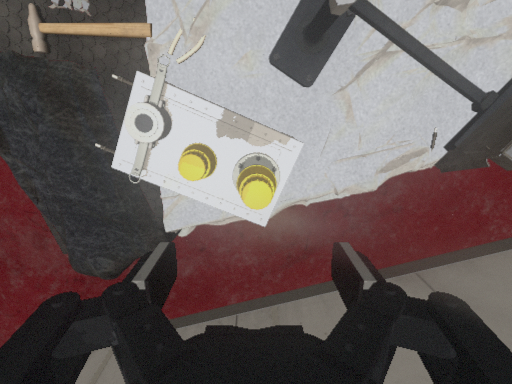

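The tank view shows the coupling at (147,123) with its arms towards (158,75) and (137,170), the lid cap top at (194,166) and the fitting cap top at (257,195). I'll take a second, closer view.

```bash
echo '[[-0.28,-0.01,0.66,0,0,0,85],[-0.28,-0.01,0.66,0,0,0,85],[-0.28,-0.01,0.66,0,0,0,85],[0,0,0,0,0,0,85],[0,0,0,0,0,0,85]]' | python3 shift.py
python3 look2.py wd; cat >> h.py <<'E'
def topdisc(c,uv,z,D=44.,win=60):
    "grip-top circle near uv: Hough, radius from assumed z"
    g=cv2.cvtColor(c["img"],cv2.COLOR_RGB2HSV)[:,:,2]; g=cv2.GaussianBlur(g,(3,3),0)
    u,v=map(int,uv);x0,y0=max(u-win,0),max(v-win,0);g=cv2.resize(g[y0:v+win,x0:u+win],None,fx=4,fy=4,interpolation=cv2.INTER_CUBIC)
    d=np.dot(onz(c,uv,z)-c["o"],c["R"][:,2]);r=c["K"][0,0]*D/2/d*4
    h=cv2.HoughCircles(g,cv2.HOUGH_GRADIENT_ALT,1.5,10,param1=150,param2=.5,minRadius=int(r*.85),maxRadius=int(r*1.15))
    return [] if h is None else [(round(x/4+x0,1),round(y/4+y0,1),round(q/r,2)) for x,y,q in h[0][:,:3]]
E
python3 - <<'E'
from h import *
import pickle
a=pickle.load(open("wc.pkl","rb"));b=pickle.load(open("wd.pkl","rb"))
for nm,p0,z in(("fit",(610,-252),268),("lid",(545,-343),209)):
    for c in(a,b):
        uv=proj(c,[*p0,z]);print(nm,uv.round(1),topdisc(c,uv,z))
    
y=yellow(b,100)[0]
for x in y:print(x)
C=cv2.resize(b["img"][60:300,60:380],None,fx=2.5,fy=2.5,interpolation=cv2.INTER_CUBIC);cv2.imwrite("pics/wdc.png",C[:,:,::-1])
E
```

```text
clock: 9.85
tcp_pos: [614.8, -260.8, 401.2]
eef_rot: [3.141, -0.001, 2.866]
force: [-0.7, -1.1, 1.4]
finger_gap: 84.9
grasp_force: 0.0
fit [258.4 194.9] []
fit [260.7 184.3] []
lid [190.5 160.9] []
lid [169.5 140. ] [(np.float32(175.8), np.float32(146.9), np.float64(0.93))]
(array([167.8, 147.6]), array([154, 131,  35,  36, 699], dtype=int32))
(array([265.1, 178.4]), array([ 244,  155,   39,   49, 1013], dtype=int32))
```

View pics/wdc.png

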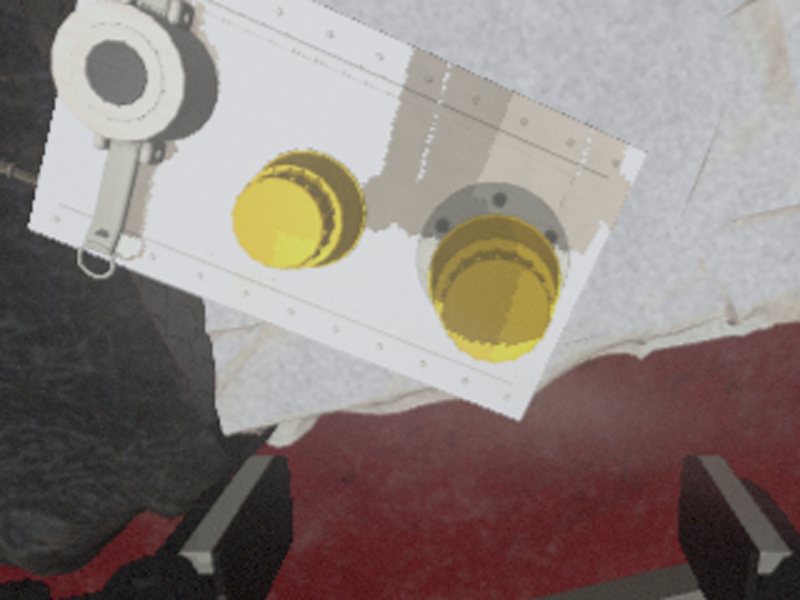

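The closer view shows the lid cap top disc centred near (171.6,148.8), the fitting disc near (258.8,182) and the coupling top near (107,88). I'll fit arcs on the rim sides facing away from the nadir.

```bash
cat >> h.py <<'E'
def arc(c,uv,mk=None,half=75):
    "circle fit to the silhouette's far-from-nadir arc = rim of the top disc (uv = rough disc centre)"
    m=mask(c,(15,110,60),(36,255,255)) if mk is None else mk
    n,l=cv2.connectedComponents(m); i=l[int(round(uv[1])),int(round(uv[0]))]
    cn=max(cv2.findContours((l==i).astype(np.uint8),cv2.RETR_EXTERNAL,cv2.CHAIN_APPROX_NONE)[0],key=cv2.contourArea).reshape(-1,2).astype(float)
    nad=proj(c,c["o"]-[0,0,300.]);d=np.array(uv)-nad;ctr=np.array(uv,float)
    for _ in range(5):
        q=cn-ctr;an=np.abs((np.arctan2(q[:,1],q[:,0])-np.arctan2(d[1],d[0])+np.pi)%(2*np.pi)-np.pi)
        P=cn[an<np.deg2rad(half)];s=np.linalg.lstsq(np.c_[2*P,np.ones(len(P))],(P**2).sum(1),rcond=None)[0]
        ctr=s[:2]
    r=np.sqrt(s[2]+ctr@ctr);return ctr,r
E
python3 - <<'E'
from h import *
import pickle
a=pickle.load(open("wc.pkl","rb"));b=pickle.load(open("wd.pkl","rb"))
for nm,ua,ub in(("fit",(257,195),(258.8,182)),("lid",(194,166),(171.6,148.8))):
    A,B=arc(a,ua),arc(b,ub);p,e=tri([(a,A[0]),(b,B[0])])
    print(nm,A,B,p.round(1),np.round(e,2))
    for c,X in((a,A),(b,B)): 
        z=268 if nm=="fit" else 209
        print(onz(c,X[0],z).round(1), "diam",2*X[1]*np.dot(onz(c,X[0],z)-c["o"],c["R"][:,2])/267)
E
```

```text
fit (array([256.56886493, 192.69142876]), np.float64(15.52691817097258)) (array([258.13711538, 182.49419421]), np.float64(21.23468633376736)) [ 616.3 -255.9  233.3] [0.06 0.08]
[ 606.2 -253.5  268. ] diam 43.21987024387475
[ 607.6 -254.   268. ] diam 42.297580256496225
lid (array([192.55010071, 165.86741195]), np.float64(13.842765202475677)) (array([172.56562064, 147.17153295]), np.float64(18.8846834343614)) [ 553.9 -344.   204.5] [0.04 0.06]
[ 553.3 -342.7  209. ] diam 43.570425385172726
[ 553.8 -342.6  209. ] diam 44.446124322434585
```

To row units: 35 mm is 0.7, 4.3 mm is 0.086.

```bash
echo '[[0.086,0.048,0.7,0,0,0,85],[0.086,0.048,0.7,0,0,0,85],[0,0,0,0,0,0,85],[0,0,0,0,0,0,85]]' | python3 shift.py
python3 look2.py we; python3 - <<'E'
from h import *
import pickle
a,b,c=[pickle.load(open(f"w{k}.pkl","rb")) for k in "cde"]
A,B=arc(a,(257,195)),arc(b,(258.8,182)); C=arc(c,proj(c,[607,-254,266]))
print(C,onz(c,C[0],268),"diam",2*C[1]*np.dot(onz(c,C[0],268)-c["o"],c["R"][:,2])/267)
p,e=tri([(a,A[0]),(b,B[0]),(c,C[0])]);print(p,e)
t,s=cam("top"),cam("scene")
for X in(t,s): print(proj(X,[607.5,-254,268]),[y[0] for y in yellow(X,25)[0]])
go([607.5,-254,264])
E
```

```text
clock: 10.3
tcp_pos: [608.2, -255.5, 333.4]
eef_rot: [-3.141, 0.003, 2.864]
force: [0.1, 0.4, 0.6]
finger_gap: 85.1
grasp_force: 0.0
(array([255.52972309, 213.3153221 ]), np.float64(27.648254470058088)) [ 606.73989445 -253.53176461  268.        ] diam 42.07102482749702
[ 608.38790603 -254.05515167  262.91499462] [np.float64(0.5148613390803423), np.float64(0.48095831377744314), np.float64(0.32682875206113865)]
[344.10279455 158.23585158] [array([204.1, 163.7]), array([359.4, 181.4]), array([128.5, 284.3]), array([  9.8, 312.3])]
[373.33804053 176.38609768] [array([227.3, 184.1]), array([373. , 187.4]), array([389.5, 216.4]), array([ 60.3, 228.2]), array([ 66.4, 329. ])]
go [ 607.5 -254.   264. ] shift [ 2.6  2.  70.4] rot [-0.002  0.006 -0.   ] now [ 609.1 -256.4  334.4] [-3.14   0.006  2.864]
```

```bash
echo '[[0.04,0.032,0.6,0,0,0,85],[0,0,0.5,0,0,0,85],[0,0,0.3,0,0,0,85],[0,0,0,0,0,0,85],[0,0,0,0,0,0,30],[0,0,0,0,0,0,30],[0,0,0,0,0,0,30],[0,0,0,0,0,0,30],[0,0,0,0,0,0,30]]' | python3 shift.py 70
python3 - <<'E'
from h import *
go([607,-254,264])
E
```

```text
clock: 11.35
tcp_pos: [607.2, -253.9, 262.8]
eef_rot: [-3.14, 0.004, 2.864]
force: [0.7, -0.7, 6.3]
finger_gap: 41.9
grasp_force: 71.8
go [ 607 -254  264] shift [ 0.2 -0.1 -1.2] rot [-0.001  0.004 -0.   ] now [ 607.2 -253.9  262.8] [-3.14   0.004  2.864]
```

To row units: -20 mm is -0.4, -15 mm is -0.3.

```bash
echo '[[0,0,-0.1,0,0,0,30],[0,0,-0.2,0,0,0,30],[0,0,-0.3,0,0,0,30],[0,0,-0.4,0,0,0,30]]' | python3 shift.py; echo '[[0,0,-0.9,0,0,0,30],[0,0,-0.9,0,0,0,30],[0,0,-0.9,0,0,0,30],[0,0,-0.9,0,0,0,30],[0,0,-0.9,0,0,0,30],[0,0,0,0,0,0,30],[0,0,0,0,0,0,30]]' | python3 shift.py
python3 look2.py wf;python3 - <<'E'
from h import *
go([563.5,366,536])
E
```

```text
clock: 11.75
tcp_pos: [606.0, -253.2, 310.6]
eef_rot: [3.141, -0.002, 2.864]
force: [-0.1, -0.0, -0.5]
finger_gap: 42.2
grasp_force: 71.2
clock: 12.45
tcp_pos: [606.6, -253.5, 537.1]
eef_rot: [-3.141, 0.004, 2.864]
force: [0.5, -0.9, -1.7]
finger_gap: 41.5
grasp_force: 71.1
go [563.5 366.  536. ] shift [211.2 584.   -0.9] rot [ 0.    -0.001 -0.   ] now [ 606.5 -253.5  534.8] [ 3.141e+00 -1.000e-03  2.864e+00]
```

To row units: 41.7 mm is 0.834, 15 mm is 0.3.

```bash
echo '[[0.3,0.834,0,0,0,0,30],[0.3,0.834,0,0,0,0,30],[0.3,0.834,0,0,0,0,30],[0.3,0.834,0,0,0,0,30],[0.3,0.834,0,0,0,0,30],[0.3,0.834,0,0,0,0,30],[0.3,0.834,0,0,0,0,30],[0.3,0.834,0,0,0,0,30],[0.3,0.834,0,0,0,0,30],[0.3,0.834,0,0,0,0,30]]' | python3 shift.py; echo '[[0.3,0.834,0,0,0,0,30],[0.3,0.834,0,0,0,0,30],[0.3,0.834,0,0,0,0,30],[0.3,0.834,0,0,0,0,30],[0,0,0,0,0,0,30],[0,0,0.9,0,0,0,30],[0,0,0.9,0,0,0,30],[0,0,0.9,0,0,0,30],[0,0,0.9,0,0,0,30],[0,0,0.9,0,0,0,30]]' | python3 shift.py; echo '[[0,0,0.9,0,0,0,30],[0,0,0.9,0,0,0,30],[0,0,0.4,0,0,0,30],[0,0,0,0,0,0,30],[0,0,0,0,0,0,30]]' | python3 shift.py
python3 look2.py wg;python3 - <<'E'
from h import *
for i in range(3):
    go([563.5,366,160]);cam("wrist")
E
```

```text
clock: 13.5
tcp_pos: [575.5, 190.4, 532.9]
eef_rot: [-3.139, -0.005, 2.864]
force: [0.2, 0.5, -0.6]
finger_gap: 42.2
grasp_force: 71.1
clock: 14.5
tcp_pos: [562.7, 364.2, 306.5]
eef_rot: [-3.139, -0.003, 2.863]
force: [0.6, -0.6, -1.5]
finger_gap: 41.7
grasp_force: 71.2
clock: 15.0
tcp_pos: [563.8, 364.8, 199.7]
eef_rot: [-3.14, -0.002, 2.863]
force: [0.4, -0.2, 0.6]
finger_gap: 41.6
grasp_force: 71.2
go [563.5 366.  160. ] shift [ 1.4  0.3 41.4] rot [0.001 0.001 0.   ] now [564.7 365.3 201.4] [3.141e+00 1.000e-03 2.864e+00]
go [563.5 366.  160. ] shift [ 1.8 -0.2 42.2] rot [0.002 0.002 0.   ] now [565.2 365.6 202.2] [3.140e+00 2.000e-03 2.864e+00]
go [563.5 366.  160. ] shift [ 2.  -0.4 42.6] rot [0.002 0.003 0.   ] now [565.4 365.8 202.6] [3.139e+00 3.000e-03 2.864e+00]
```

View pics/wg.png

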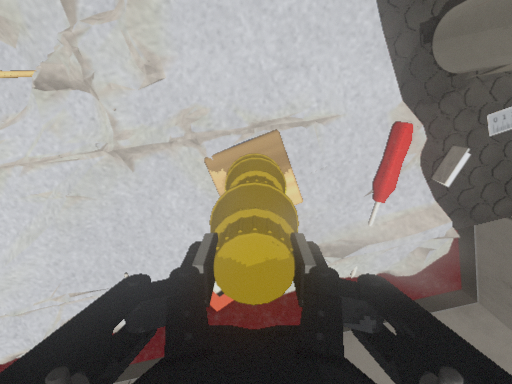

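The held cap is at (254,245) and lines up with the stack at (255,180). Lowering.

```bash
echo '[[0.04,-0.014,0,0,0,0,30],[0,0,0.4,0,0,0,30],[0,0,0.3,0,0,0,30],[0,0,0.24,0,0,0,30],[0,0,0.2,0,0,0,30],[0,0,0.1,0,0,0,30],[0,0,0.04,0,0,0,30],[0,0,0,0,0,0,30]]' | python3 shift.py; echo '[[0,0,0.02,0,0,0,30],[0,0,0,0,0,0,30]]' | python3 shift.py;echo '[[0,0,0.02,0,0,0,30],[0,0,0,0,0,0,30]]' | python3 shift.py; echo '[[0,0,0.02,0,0,0,30],[0,0,0,0,0,0,30]]' | python3 shift.py
```

```text
clock: 16.0
tcp_pos: [562.5, 365.5, 136.6]
eef_rot: [3.141, 0.0, 2.864]
force: [0.1, 0.3, -0.7]
finger_gap: 42.0
grasp_force: 71.2
clock: 16.2
tcp_pos: [562.6, 365.6, 136.0]
eef_rot: [3.141, 0.001, 2.864]
force: [-0.2, 0.1, -0.4]
finger_gap: 42.1
grasp_force: 71.2
clock: 16.4
tcp_pos: [562.4, 365.5, 134.6]
eef_rot: [3.141, 0.0, 2.864]
force: [0.4, 0.2, -1.1]
finger_gap: 41.9
grasp_force: 71.2
clock: 16.6
tcp_pos: [562.3, 365.5, 133.4]
eef_rot: [-3.142, -0.0, 2.864]
force: [0.2, 0.5, -0.3]
finger_gap: 42.0
grasp_force: 71.2
```

```bash
echo '[[0,0,0.02,0,0,0,30],[0,0,0,0,0,0,30]]' | python3 shift.py;echo '[[0,0,0.02,0,0,0,30],[0,0,0,0,0,0,30]]' | python3 shift.py
```

```text
clock: 16.8
tcp_pos: [562.4, 365.5, 132.9]
eef_rot: [3.141, 0.0, 2.864]
force: [-1.3, -0.3, 3.7]
finger_gap: 41.9
grasp_force: 71.6
clock: 17.0
tcp_pos: [562.4, 365.5, 132.9]
eef_rot: [3.141, 0.001, 2.864]
force: [-3.8, -1.9, 7.3]
finger_gap: 41.9
grasp_force: 71.9
```

To row units: -45 mm is -0.9, -20 mm is -0.4.

```bash
echo '[[0,0,0,0,0,0,85],[0,0,0,0,0,0,85],[0,0,0,0,0,0,85],[0,0,-0.2,0,0,0,85],[0,0,-0.4,0,0,0,85],[0,0,-0.9,0,0,0,85],[0,0,-0.9,0,0,0,85],[0,0,-0.9,0,0,0,85]]' | python3 shift.py
python3 look2.py w5b
echo '[[0,0,-0.9,0,0,0,85],[0,0,-0.9,0,0,0,85],[0,0,-0.9,0,0,0,85],[0,0,-0.9,0,0,0,85],[0,0,-0.5,0,0,0,85],[0,0,0,0,0,0,85],[-0.248,-0.912,0,0,0,0,85],[-0.248,-0.912,0,0,0,0,85],[-0.248,-0.912,0,0,0,0,85],[-0.248,-0.912,0,0,0,0,85]]' | python3 shift.py
echo '[[-0.248,-0.912,0,0,0,0,85],[-0.248,-0.912,0,0,0,0,85],[-0.248,-0.912,0,0,0,0,85],[-0.248,-0.912,0,0,0,0,85],[-0.248,-0.912,0,0,0,0,85],[-0.248,-0.912,0,0,0,0,85],[-0.248,-0.912,0,0,0,0,85],[-0.248,-0.912,0,0,0,0,85],[-0.248,-0.912,0,0,0,0,85],[-0.248,-0.912,0,0,0,0,85]]' | python3 shift.py
echo '[[-0.248,-0.912,0,0,0,0,85],[0,0,1,0,0,0,85],[0,0,1,0,0,0,85],[0,0,1,0,0,0,85],[0,0,0,0,0,0,85],[0,0,0,0,0,0,85]]' | python3 shift.py
python3 look2.py wh; python3 - <<'E'
from h import *
import pickle
d,h=[pickle.load(open(f"w{k}.pkl","rb")) for k in "dh"]
B=arc(d,(171.6,148.8)); C=arc(h,proj(h,[553.6,-343,207]))
print(C,onz(h,C[0],209),"diam",2*C[1]*np.dot(onz(h,C[0],209)-h["o"],h["R"][:,2])/267)
print(tri([(d,B[0]),(h,C[0])])); go([553.6,-343,204])
k=pickle.load(open("w5b.pkl","rb"));A=arc(k,proj(k,[562,365.5,136]));print("stack top",onz(k,A[0],138))
E
```

```text
clock: 17.8
tcp_pos: [562.2, 365.4, 298.8]
eef_rot: [3.141, 0.0, 2.864]
force: [0.1, 1.1, -0.4]
finger_gap: 84.9
grasp_force: 0.0
clock: 18.85
tcp_pos: [559.4, 174.9, 500.3]
eef_rot: [-3.141, -0.001, 2.864]
force: [0.4, 0.1, 0.5]
finger_gap: 85.3
grasp_force: 0.0
clock: 19.85
tcp_pos: [553.7, -297.8, 500.5]
eef_rot: [3.141, -0.001, 2.864]
force: [0.6, -0.1, 0.4]
finger_gap: 84.7
grasp_force: 0.0
clock: 20.45
tcp_pos: [553.5, -343.2, 351.4]
eef_rot: [3.141, -0.002, 2.864]
force: [0.5, -0.4, 1.5]
finger_gap: 84.9
grasp_force: 0.0
(array([251.34030991, 188.11170329]), np.float64(20.68530625196926)) [ 552.38492504 -345.16784039  209.        ] diam 42.95802956261405
(array([ 554.38509641, -345.63928511,  200.43095854]), [np.float64(0.3159314334742873), np.float64(0.3565225125636497)])
go [ 553.6 -343.   204. ] shift [  2.1   1.1 150.8] rot [-0.002  0.004 -0.   ] now [ 554.7 -344.2  354.8] [-3.139  0.004  2.864]
stack top [561.98774781 365.24477882 138.        ]
```

View pics/wh.png

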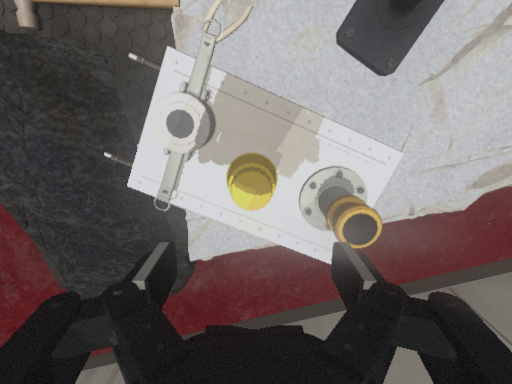

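Now visible: the lid cap top at (251,188), the bare adaptor top at (359,227), and the coupling top at (181,122) with arms to (208,40) and (163,200). Grasping the lid cap.

```bash
echo '[[0.02,0.01,0.9,0,0,0,85],[0,0,0.8,0,0,0,85],[0,0,0.6,0,0,0,85],[0,0,0.4,0,0,0,85],[0,0,0.26,0,0,0,85],[0,0,0,0,0,0,85],[0,0,0,0,0,0,85]]' | python3 shift.py 70
python3 - <<'E'
from h import *
import pickle
go([553,-344,204])
E
```

```text
clock: 21.2
tcp_pos: [554.4, -343.8, 206.4]
eef_rot: [-3.139, 0.005, 2.864]
force: [-0.4, -0.4, 0.7]
finger_gap: 85.1
grasp_force: 0.0
go [ 553 -344  204] shift [ 1.3 -0.6  2.4] rot [-0.002  0.005 -0.   ] now [ 554.4 -343.8  206.4] [-3.139  0.005  2.864]
```

Careful with the scale: shifts go in shares of 50 mm and turns go in units of 0.05 rad. That gives: 2.5 mm is 0.05, 1 mm is 0.02.

```bash
echo '[[0.02,-0.01,0.05,0,0,0,85],[0,0,0,0,0,0,85],[0,0,0,0,0,0,30],[0,0,0,0,0,0,30],[0,0,0,0,0,0,30],[0,0,0,0,0,0,30],[0,0,0,0,0,0,30]]' | python3 shift.py 70
echo '[[0,0,-0.4,0,0,0,30],[0,0,-0.8,0,0,0,30],[0,0,-0.9,0,0,0,30],[0,0,-0.9,0,0,0,30],[0,0,-0.9,0,0,0,30],[0,0,-0.9,0,0,0,30],[0,0,-0.9,0,0,0,30],[0,0,-0.9,0,0,0,30],[0,0,0,0,0,0,30],[0,0,0,0,0,0,30]]' | python3 shift.py
python3 look2.py wi;python3 - <<'E'
from h import *
go([562,365.4,535])
E
```

```text
clock: 21.9
tcp_pos: [552.0, -343.0, 201.5]
eef_rot: [-3.141, 0.001, 2.864]
force: [-0.1, -0.5, 2.8]
finger_gap: 42.1
grasp_force: 70.5
clock: 22.9
tcp_pos: [552.1, -343.0, 531.6]
eef_rot: [-3.141, 0.002, 2.864]
force: [-0.9, 0.3, -1.6]
finger_gap: 42.1
grasp_force: 71.0
go [562.  365.4 535. ] shift [184.6 683.9  -4.6] rot [ 0.001 -0.002 -0.   ] now [ 552.  -342.9  529.5] [ 3.141e+00 -2.000e-03  2.864e+00]
```

```bash
echo '[[0.246,0.912,0,0,0,0,30],[0.246,0.912,0,0,0,0,30],[0.246,0.912,0,0,0,0,30],[0.246,0.912,0,0,0,0,30],[0.246,0.912,0,0,0,0,30],[0.246,0.912,0,0,0,0,30],[0.246,0.912,0,0,0,0,30],[0.246,0.912,0,0,0,0,30],[0.246,0.912,0,0,0,0,30],[0.246,0.912,0,0,0,0,30]]' | python3 shift.py; echo '[[0.246,0.912,0,0,0,0,30],[0.246,0.912,0,0,0,0,30],[0.246,0.912,0,0,0,0,30],[0.246,0.912,0,0,0,0,30],[0.246,0.912,0,0,0,0,30],[0,0,0,0,0,0,30],[0,0,0.9,0,0,0,30],[0,0,0.9,0,0,0,30],[0,0,0.9,0,0,0,30]]' | python3 shift.py; echo '[[0,0,0.9,0,0,0,30],[0,0,0.9,0,0,0,30],[0,0,0.9,0,0,0,30],[0,0,0.7,0,0,0,30],[0,0,0,0,0,0,30],[0,0,0,0,0,0,30]]' | python3 shift.py
python3 look2.py wj;python3 - <<'E'
from h import *
import pickle
k=pickle.load(open("wj.pkl","rb"))
for i in range(4):
    go([562,365.4,160]);cam("wrist")
E
```

```text
clock: 23.95
tcp_pos: [557.7, 131.4, 528.1]
eef_rot: [-3.14, -0.005, 2.864]
force: [1.2, -0.6, -0.9]
finger_gap: 42.1
grasp_force: 71.0
clock: 24.85
tcp_pos: [560.7, 364.8, 391.7]
eef_rot: [-3.139, -0.003, 2.864]
force: [0.3, -0.4, -0.1]
finger_gap: 42.2
grasp_force: 71.2
clock: 25.45
tcp_pos: [561.0, 364.7, 224.9]
eef_rot: [-3.139, -0.003, 2.863]
force: [0.9, 0.2, -0.4]
finger_gap: 42.0
grasp_force: 71.2
go [562.  365.4 160. ] shift [ 0.3 -0.  67.1] rot [0.001 0.001 0.   ] now [562.2 365.3 227.1] [3.141e+00 1.000e-03 2.863e+00]
go [562.  365.4 160. ] shift [ 0.9 -0.7 68.3] rot [0.002 0.003 0.   ] now [562.8 365.7 228.3] [3.140e+00 3.000e-03 2.864e+00]
go [562.  365.4 160. ] shift [ 1.1 -1.  68.7] rot [0.003 0.003 0.   ] now [563.  365.9 228.7] [3.139e+00 3.000e-03 2.864e+00]
go [562.  365.4 160. ] shift [ 1.1 -1.  68.7] rot [0.003 0.004 0.   ] now [563.  366.  228.7] [3.139 0.004 2.864]
```

To row units: 20 mm is 0.4, 18 mm is 0.36.

```bash
echo '[[0.01,-0.01,0.4,0,0,0,30],[0,0,0.36,0,0,0,30],[0,0,0.3,0,0,0,30],[0,0,0.2,0,0,0,30],[0,0,0.08,0,0,0,30],[0,0,0.04,0,0,0,30],[0,0,0,0,0,0,30],[0,0,0,0,0,0,30]]' | python3 shift.py;for i in 1; do echo '[[0,0,0.02,0,0,0,30],[0,0,0,0,0,0,30]]' | python3 shift.py;echo '[[0,0,0.02,0,0,0,30],[0,0,0,0,0,0,30]]' | python3 shift.py; done
```

```text
clock: 26.5
tcp_pos: [561.8, 365.5, 157.9]
eef_rot: [3.141, 0.001, 2.864]
force: [0.4, -0.4, -0.4]
finger_gap: 41.8
grasp_force: 71.2
clock: 26.7
tcp_pos: [561.4, 365.3, 156.2]
eef_rot: [3.141, 0.0, 2.864]
force: [0.6, 0.1, -0.4]
finger_gap: 42.1
grasp_force: 71.2
clock: 26.9
tcp_pos: [561.4, 365.3, 155.1]
eef_rot: [3.141, 0.0, 2.864]
force: [-1.5, 0.3, 0.0]
finger_gap: 42.0
grasp_force: 71.2
```

```bash
echo '[[0,0,0.02,0,0,0,30],[0,0,0,0,0,0,30]]' | python3 shift.py;echo '[[0,0,0.014,0,0,0,30],[0,0,0,0,0,0,30]]' | python3 shift.py
```

```text
clock: 27.1
tcp_pos: [561.5, 365.5, 155.0]
eef_rot: [3.141, 0.001, 2.864]
force: [-2.5, -0.3, 4.3]
finger_gap: 42.1
grasp_force: 71.6
clock: 27.3
tcp_pos: [561.6, 365.5, 154.9]
eef_rot: [3.14, 0.001, 2.864]
force: [-3.0, -0.7, 8.7]
finger_gap: 41.9
grasp_force: 71.9
```

To row units: -45 mm is -0.9, -20 mm is -0.4.

```bash
echo '[[0,0,0,0,0,0,85],[0,0,0,0,0,0,85],[0,0,0,0,0,0,85],[0,0,-0.2,0,0,0,85],[0,0,-0.4,0,0,0,85],[0,0,-0.9,0,0,0,85],[0,0,-0.9,0,0,0,85],[0,0,-0.9,0,0,0,85]]' | python3 shift.py
python3 look2.py wk
python3 - <<'E'
from h import *
import pickle
k=pickle.load(open("wk.pkl","rb"));A=arc(k,proj(k,[562,365.5,160]));p=onz(k,A[0],162);print("stack top",p,2*A[1]*np.dot(p-k["o"],k["R"][:,2])/267)
s=cam("scene");print([(y[0],y[1]) for y in yellow(s,25)[0]])
print(proj(s,[562,365.4,30]),proj(s,[562,365.4,162]))
h=pickle.load(open("wh.pkl","rb"))
C=cv2.resize(h["img"][10:230,120:400],None,fx=2.5,fy=2.5,interpolation=cv2.INTER_CUBIC);K=cv2.resize(k["img"][100:300,200:300],None,fx=2.75,fy=2.75,interpolation=cv2.INTER_CUBIC)
cv2.imwrite("pics/hc.png",C[:,:,::-1])
cv2.imwrite("pics/hk.png",K[:,:,::-1])
p1,p2=onz(h,(208,40),200),onz(h,(163,200),200);d=p1-p2;print("arm ends",p1,p2,np.arctan2(d[1],d[0]),"coupling",onz(h,(180,122),193))
E
```

```text
clock: 28.1
tcp_pos: [561.0, 365.1, 320.6]
eef_rot: [3.141, 0.0, 2.864]
force: [1.3, 0.2, -0.5]
finger_gap: 85.0
grasp_force: 0.0
stack top [566.4087671  364.08015278 162.        ] 38.63742000721579
[(array([227.6, 178.2]), array([221, 161,  14,  34, 369], dtype=int32)), (array([ 53.4, 229.9]), array([ 44, 218,  23,  20, 216], dtype=int32)), (array([ 66.4, 328.9]), array([ 61, 312,  12,  34, 185], dtype=int32))]
[227.40733021 191.47694372] [226.93114257 161.70877742]
arm ends [ 408.24155542 -345.0829056   200.        ] [ 541.30922581 -442.07992191  200.        ] 2.511713278769258 coupling [ 469.14187042 -397.26819669  193.        ]
```

View pics/hc.png

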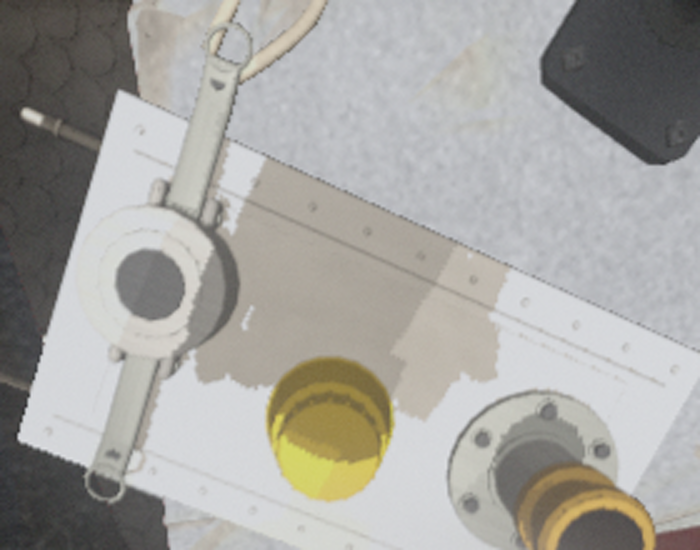

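The crop shows the coupling top at about (179,123) in full-picture pixels, with arms running to (210,36) and (163,194), about 0.29 rad off image vertical. The adaptor has its dark top at about (359,227). In the scene view the yellow stack blob is straight and spans rows 161–195 as expected. I'll fly to a viewpoint above the coupling.

To row units: -45.9 mm is -0.918, -45 mm is -0.9.

```bash
echo '[[0,0,-0.9,0,0,0,85],[0,0,-0.9,0,0,0,85],[0,0,-0.9,0,0,0,85],[0,0,-0.9,0,0,0,85],[0,0,0,0,0,0,85],[-0.226,-0.918,0,0,0,0,85],[-0.226,-0.918,0,0,0,0,85],[-0.226,-0.918,0,0,0,0,85],[-0.226,-0.918,0,0,0,0,85],[-0.226,-0.918,0,0,0,0,85]]' | python3 shift.py
echo '[[-0.226,-0.918,0,0,0,0,85],[-0.226,-0.918,0,0,0,0,85],[-0.226,-0.918,0,0,0,0,85],[-0.226,-0.918,0,0,0,0,85],[-0.226,-0.918,0,0,0,0,85],[-0.226,-0.918,0,0,0,0,85],[-0.226,-0.918,0,0,0,0,85],[-0.226,-0.918,0,0,0,0,85],[-0.226,-0.918,0,0,0,0,85],[-0.226,-0.918,0,0,0,0,85]]' | python3 shift.py
echo '[[-0.226,-0.918,0,0,0,0,85],[-0.226,-0.918,0,0,0,0,85],[0,0,1,0,0,2,85],[0,0,1,0,0,2,85],[0,0,1,0,0,2.2,85],[0,0,0.4,0,0,0,85],[0,0,0,0,0,0,85],[0,0,0,0,0,0,85]]' | python3 shift.py
python3 look2.py wl
python3 - <<'E'
from h import *
import pickle
l=pickle.load(open("wl.pkl","rb"));print(l["o"])
g=cv2.cvtColor(l["img"],cv2.COLOR_RGB2GRAY);u,v=map(int,proj(l,[469,-397,193]));print(u,v)
m=(g[v-40:v+40,u-40:u+40]<110).astype(np.uint8)
n,L,st,ce=cv2.connectedComponentsWithStats(m)
for i in range(1,n):
    if st[i][4]>50: p=ce[i]+[u-40,v-40];print("dark",p,st[i],onz(l,p,193))
C=cv2.resize(l["img"][max(v-120,0):v+120,max(u-130,0):u+190],None,fx=2.5,fy=2.5,interpolation=cv2.INTER_CUBIC)
print("crop origin",max(u-130,0),max(v-120,0));cv2.imwrite("pics/lc.png",C[:,:,::-1])
E
```

```text
clock: 29.2
tcp_pos: [552.0, 127.3, 498.1]
eef_rot: [-3.141, -0.0, 2.864]
force: [0.6, 0.5, 1.1]
finger_gap: 84.9
grasp_force: 0.0
clock: 30.2
tcp_pos: [534.9, -345.1, 498.2]
eef_rot: [3.141, -0.0, 2.864]
force: [1.0, -0.0, 0.7]
finger_gap: 85.3
grasp_force: 0.0
clock: 31.0
tcp_pos: [532.2, -438.0, 329.1]
eef_rot: [-3.141, 0.001, 2.554]
force: [-0.9, -0.2, 1.0]
finger_gap: 84.7
grasp_force: 0.0
[ 469.2018205  -395.63490427  453.55660634]
252 112
dark [252.49668874 113.98410596] [ 26  26  30  32 755] [ 470.03398485 -397.90463064  193.        ]
crop origin 122 0
```

View pics/lc.png

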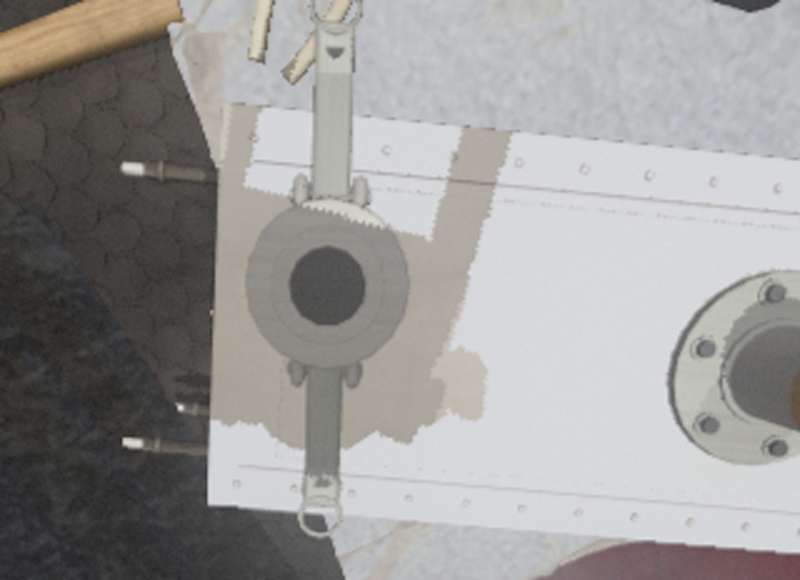

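The coupling's centre is at (252.8,114) and its arm axis is another 0.03 rad off. One picture remains. Next I'll measure the adaptor from directly above in the same tool orientation, using several frames.

To row units: 39 mm is 0.78, -10 mm is -0.2, 0.03 rad is 0.6.

```bash
echo '[[0,0,0,0,0,0.6,85],[-0.12,0.78,-0.2,0,0,0,85],[-0.12,0.78,-0.2,0,0,0,85],[-0.12,0.78,-0.2,0,0,0,85],[-0.12,0.78,-0.2,0,0,0,85],[-0.12,0.78,-0.2,0,0,0,85],[0,0,0,0,0,0,85],[0,0,0,0,0,0,85]]' | python3 shift.py
cat > ad.py <<'E'
from h import *
def brass(c,z=244):
    m=mask(c,(8,60,40),(28,255,255));u,v=map(int,proj(c,[607,-254,z]))
    w=np.zeros_like(m);cv2.circle(w,(u,v),int(.85*32*267/200),255,-1);m&=w
    cn=np.vstack([x for x in cv2.findContours(m,cv2.RETR_EXTERNAL,cv2.CHAIN_APPROX_NONE)[0] if len(x)>8])
    e=cv2.fitEllipse(cv2.convexHull(cn));mc=cv2.minEnclosingCircle(cn)
    g=cv2.cvtColor(c["img"],cv2.COLOR_RGB2GRAY)
    return e,mc,m
if __name__=="__main__":
    P=[]
    for i in range(8):
        c=cam("wrist");e,mc,m=brass(c);P.append(np.r_[onz(c,e[0],244)[:2],onz(c,mc[0],244)[:2],e[1],mc[1],c["o"],e[0]])
        if i%3==2: ctrl.snapshot("wrist")
    P=np.array(P);print(P.mean(0).round(1),P.std(0).round(2))
    save(c,"ad.png");cv2.imwrite("pics/adm.png",m)
E
python3 ad.py
```

```text
clock: 31.85
tcp_pos: [670.5, -295.5, 380.9]
eef_rot: [-3.141, 0.005, 2.526]
force: [-0.2, -0.4, -0.2]
finger_gap: 85.0
grasp_force: 0.0
[ 609.2 -254.1  609.2 -254.1   47.2   49.4   24.7  607.4 -252.6  503.5
  253.9  114.2] [0.07 0.06 0.12 0.12 0.18 0.15 0.06 0.4  0.69 0.8  0.92 0.45]
```

```bash
python3 - <<'E'
from ad import *
import pickle
h=pickle.load(open("wh.pkl","rb"));m=mask(h,(8,60,40),(28,255,255));
g=cv2.cvtColor(h["img"],cv2.COLOR_RGB2GRAY)
mm=m[200:255,325:390].copy();cn=np.vstack([x for x in cv2.findContours(mm,cv2.RETR_EXTERNAL,cv2.CHAIN_APPROX_NONE)[0] if len(x)>8])
full=np.zeros_like(m);cv2.fillConvexPoly(full,cv2.convexHull(cn)+np.array([325,200],np.int32),255)
A=arc(h,(359,227),full);c=cam("wrist");e,mc,_=brass(c)
print(A,tri([(h,A[0]),(c,e[0])]))
E
echo '[[0.418,-0.798,0.32,0,0,0,85],[0.418,-0.798,0.32,0,0,0,85],[0.418,-0.798,0.32,0,0,0,85],[0.418,-0.798,0.32,0,0,0,85],[0.418,-0.798,0.32,0,0,0,85],[0,0,0,0,0,0,85],[0,0,0,0,0,0,85]]' | python3 shift.py
python3 - <<'E'
from h import *
import pickle
go([470,-397.7,180],2.524)
C=cam("wrist")
g=cv2.cvtColor(C["img"],cv2.COLOR_RGB2GRAY);u,v=map(int,proj(C,[470,-397.7,193]));print(u,v)
m=(g[v-40:v+40,u-40:u+40]<110).astype(np.uint8)
n,L,st,ce=cv2.connectedComponentsWithStats(m)
for i in range(1,n):
    if st[i][4]>200:
        p=ce[i]+[u-40,v-40];print("dark",p,st[i],onz(C,p,193))
        l=pickle.load(open("wl.pkl","rb"));print(tri([(C,p),(l,(252.5,114))]))
E
```

```text
(array([358.65728433, 224.95164036]), np.float64(23.053947896093995)) (array([ 608.98200565, -253.6660714 ,  237.83413187]), [np.float64(0.6108476431577579), np.float64(0.6301899977285567)])
clock: 33.1
tcp_pos: [467.9, -398.9, 298.3]
eef_rot: [3.141, -0.0, 2.521]
force: [0.6, 0.5, 0.4]
finger_gap: 84.7
grasp_force: 0.0
go [ 470.  -397.7  180. ] shift [ -1.    2.1 118.3] rot [ 0.001 -0.    -0.003] now [ 467.9 -398.9  298.3] [ 3.141 -0.     2.521]
255 200
dark [255.55078125 168.0625    ] [ 14   0  54  20 256] [ 445.30680551 -380.56883083  193.        ]
(array([ 470.95791556, -398.59591381,   39.27586749]), [np.float64(0.5311115697110058), np.float64(0.521577863786909)])
dark [255.62807018 198.08596491] [ 26  26  31  25 570] [ 467.81309964 -396.50242776  193.        ]
(array([ 470.06073762, -398.0040089 ,  184.64847687]), [np.float64(0.026978759814126688), np.float64(0.026232085368812122)])
```

To row units: 40 mm is 0.8, 35 mm is 0.7.

```bash
echo '[[-0.016,0.036,0.8,0,0,0,85],[0,0,0.7,0,0,0,85],[0,0,0.5,0,0,0,85],[0,0,0.32,0,0,0,85],[0,0,0,0,0,0,85],[0,0,0,0,0,0,85]]' | python3 shift.py 60
python3 - <<'E'
from h import *
go([470,-397.7,179],2.524)
E
```

```text
clock: 33.75
tcp_pos: [471.9, -397.1, 183.1]
eef_rot: [-3.141, 0.001, 2.526]
force: [-0.1, -0.3, 1.2]
finger_gap: 85.1
grasp_force: 0.0
go [ 470.  -397.7  179. ] shift [ 1.2 -1.6  4.1] rot [-0.     0.001  0.002] now [ 471.9 -397.1  183.1] [-3.141e+00  1.000e-03  2.526e+00]
```

To row units: 3 mm is 0.06, -1.2 mm is -0.024.

```bash
echo '[[0.016,-0.024,0.06,0,0,0,85],[0,0,0,0,0,0,85],[0,0,0,0,0,0,50],[0,0,0,0,0,0,50],[0,0,0,0,0,0,50],[0,0,0,0,0,0,50],[0,0,0,0,0,0,50]]' | python3 shift.py 60
python3 - <<'E'
from h import *
C=cam("wrist");s=ctrl.observe();print(s["tcp_pos"],s["force"])
# dark disc seen in the tool frame, for later
g=cv2.cvtColor(C["img"],cv2.COLOR_RGB2GRAY);u,v=map(int,proj(C,s["tcp_pos"]+[0,0,10]));print(u,v)
E
echo '[[0,0,-0.3,0,0,0,50],[0,0,-0.7,0,0,0,50],[0,0,-0.8,0,0,0,50],[0,0,-0.8,0,0,0,50],[0,0,0,0,0,0,50],[0,0,0,0,0,0,50]]' | python3 shift.py
python3 look2.py wm
```

```text
clock: 34.45
tcp_pos: [469.6, -398.3, 180.3]
eef_rot: [-3.141, 0.002, 2.524]
force: [0.8, 1.9, 5.5]
finger_gap: 59.8
grasp_force: 64.9
[ 469.63951997 -398.33663721  180.28439061] [ 0.13451321 -0.14745556  6.01945416]
253 272
clock: 35.1
tcp_pos: [468.8, -397.8, 308.9]
eef_rot: [-3.141, -0.0, 2.524]
force: [-1.4, -0.3, -3.2]
finger_gap: 60.3
grasp_force: 66.2
```

```bash
python3 - <<'E'
from h import *
import pickle
C=pickle.load(open("wm.pkl","rb"));s=ctrl.observe();go([609.2,-254.1,310],2.524)
g=cv2.cvtColor(C["img"],cv2.COLOR_RGB2GRAY);u,v=map(int,proj(C,s["tcp_pos"]+[0,0,12]));print(u,v)
for th in (60,80,100,120):
  m=(g[v-45:v+45,u-45:u+45]<th).astype(np.uint8)
  n,L,st,ce=cv2.connectedComponentsWithStats(m)
  for i in range(1,n):
    if st[i][4]>300: p=ce[i]+[u-45,v-45];print(th,p,st[i],onz(C,p,s["tcp_pos"][2]+13))
E
```

```text
go [ 609.2 -254.1  310. ] shift [-31.9 198.2  -2.6] rot [ 0.001 -0.003 -0.   ] now [ 468.4 -397.2  307.3] [ 3.141e+00 -3.000e-03  2.524e+00]
253 272
80 [251.78134846 281.4152489 ] [  17   26   58   48 1587] [ 471.59046737 -400.69839741  320.31777411]
100 [253.65316674 275.63851788] [  17   23   59   51 2321] [ 469.44411442 -398.03940325  320.31777411]
120 [253.62604341 275.79507513] [  16   23   60   52 2396] [ 469.50855393 -398.10152797  320.31777411]
```

```bash
echo '[[-0.128,0.792,-0.01,0,0,0,50],[-0.128,0.792,-0.01,0,0,0,50],[-0.128,0.792,-0.01,0,0,0,50],[-0.128,0.792,-0.01,0,0,0,50],[-0.128,0.792,-0.01,0,0,0,50],[0,0,0,0,0,0,50],[0,0,0,0,0,0,50],[0,0,0,0,0,0,50]]' | python3 shift.py
python3 look2.py wn; python3 - <<'E'
from h import *
for i in range(8):
    if i%2==0: go([609.2,-254.1,280],2.524)
    cam("wrist")
E
```

```text
clock: 35.95
tcp_pos: [608.8, -255.3, 309.6]
eef_rot: [-3.141, -0.004, 2.523]
force: [0.0, -0.0, -3.5]
finger_gap: 60.5
grasp_force: 66.4
go [ 609.2 -254.1  280. ] shift [ 0.5  1.6 30.2] rot [-0.001 -0.003 -0.001] now [ 608.8 -255.7  310.2] [-3.141e+00 -3.000e-03  2.523e+00]
go [ 609.2 -254.1  280. ] shift [ 0.9  1.8 31.2] rot [-0.    -0.001 -0.002] now [ 608.9 -256.1  311.2] [-3.141e+00 -1.000e-03  2.522e+00]
go [ 609.2 -254.1  280. ] shift [ 1.   1.5 31.7] rot [-0.    -0.    -0.002] now [ 609.2 -255.9  311.7] [-3.141 -0.     2.522]
go [ 609.2 -254.1  280. ] shift [ 1.1  1.1 32. ] rot [-0.     0.    -0.001] now [ 609.4 -255.6  312. ] [-3.142  0.     2.523]
```

```bash
for i in 1 2 3; do echo '[[0,0,0,0,0,0,50],[0,0,0,0,0,0,50],[0,0,0,0,0,0,50]]' | python3 shift.py | sed -n 2p; done
```

```text
tcp_pos: [609.8, -254.9, 311.8]
tcp_pos: [609.9, -254.9, 311.8]
tcp_pos: [609.9, -255.0, 311.7]
```

```bash
echo '[[0.022,0.006,0.2,0,0,0,50],[0,0,0.24,0,0,0,50],[0,0,0.2,0,0,0,50],[0,0,0,0,0,0,50],[0,0,0,0,0,0,50],[0,0,0,0,0,0,50],[0,0,0,0,0,0,50],[0,0,0,0,0,0,50],[0,0,0,0,0,0,50],[0,0,0,0,0,0,50]]' | python3 shift.py
```

```text
clock: 38.3
tcp_pos: [609.2, -254.1, 279.9]
eef_rot: [3.142, 0.0, 2.524]
force: [0.3, 0.2, -3.4]
finger_gap: 60.1
grasp_force: 66.4
```

```bash
for i in 1 2; do :; done; echo '[[0,0,0.04,0,0,0,50],[0,0,0.04,0,0,0,50],[0,0,0.02,0,0,0,50],[0,0,0,0,0,0,50],[0,0,0,0,0,0,50]]' | python3 shift.py; echo '[[0,0,0.02,0,0,0,50],[0,0,0.02,0,0,0,50],[0,0,0,0,0,0,50],[0,0,0,0,0,0,50]]' | python3 shift.py
```

```text
clock: 38.8
tcp_pos: [609.1, -254.1, 274.7]
eef_rot: [-3.142, -0.0, 2.524]
force: [0.2, -0.1, -2.9]
finger_gap: 60.3
grasp_force: 66.4
clock: 39.2
tcp_pos: [609.1, -254.1, 272.7]
eef_rot: [-3.142, -0.0, 2.524]
force: [-0.4, -0.3, -2.5]
finger_gap: 60.3
grasp_force: 66.4
```

To row units: 2 mm is 0.04.

```bash
echo '[[0,0,0.04,0,0,0,50],[0,0,0.04,0,0,0,50],[0,0,0,0,0,0,50],[0,0,0,0,0,0,50]]' | python3 shift.py; echo '[[0,0,0.04,0,0,0,50],[0,0,0.04,0,0,0,50],[0,0,0.04,0,0,0,50],[0,0,0,0,0,0,50],[0,0,0,0,0,0,50]]' | python3 shift.py
```

```text
clock: 39.6
tcp_pos: [609.1, -254.1, 268.6]
eef_rot: [-3.142, -0.0, 2.524]
force: [0.7, -1.0, -2.2]
finger_gap: 60.4
grasp_force: 66.4
clock: 40.1
tcp_pos: [609.1, -254.1, 262.6]
eef_rot: [-3.142, -0.0, 2.524]
force: [-0.2, -0.3, -3.1]
finger_gap: 60.2
grasp_force: 66.4
```

```bash
echo '[[0,0,0.06,0,0,0,50],[0,0,0.06,0,0,0,50],[0,0,0.06,0,0,0,50],[0,0,0.06,0,0,0,50],[0,0,0,0,0,0,50],[0,0,0,0,0,0,50]]' | python3 shift.py; echo '[[0,0,0.04,0,0,0,50],[0,0,0.04,0,0,0,50],[0,0,0.04,0,0,0,50],[0,0,0.04,0,0,0,50],[0,0,0,0,0,0,50],[0,0,0,0,0,0,50]]' | python3 shift.py;echo '[[0,0,0.02,0,0,0,50],[0,0,0.02,0,0,0,50],[0,0,0,0,0,0,50],[0,0,0,0,0,0,50]]' | python3 shift.py
```

```text
clock: 40.7
tcp_pos: [609.1, -254.1, 250.6]
eef_rot: [-3.142, -0.0, 2.524]
force: [0.2, 0.1, -2.3]
finger_gap: 60.2
grasp_force: 66.4
clock: 41.3
tcp_pos: [609.1, -254.1, 242.7]
eef_rot: [-3.142, -0.0, 2.524]
force: [-0.1, 0.2, -3.4]
finger_gap: 60.5
grasp_force: 66.4
clock: 41.7
tcp_pos: [609.1, -254.1, 240.7]
eef_rot: [-3.142, -0.0, 2.524]
force: [0.3, 0.7, -3.6]
finger_gap: 60.3
grasp_force: 66.4
```

To row units: 1 mm is 0.02.

```bash
echo '[[0,0,0.02,0,0,0,50],[0,0,0,0,0,0,50],[0,0,0,0,0,0,50]]' | python3 shift.py;echo '[[0,0,0.02,0,0,0,50],[0,0,0,0,0,0,50],[0,0,0,0,0,0,50]]' | python3 shift.py;echo '[[0,0,0.02,0,0,0,50],[0,0,0,0,0,0,50],[0,0,0,0,0,0,50]]' | python3 shift.py
```

```text
clock: 42.0
tcp_pos: [609.2, -254.2, 239.9]
eef_rot: [3.142, 0.0, 2.524]
force: [-0.6, -0.1, -2.1]
finger_gap: 60.3
grasp_force: 66.5
clock: 42.3
tcp_pos: [609.2, -254.1, 239.9]
eef_rot: [-3.142, 0.001, 2.524]
force: [-3.0, 0.9, 5.6]
finger_gap: 60.5
grasp_force: 67.3
clock: 42.6
tcp_pos: [609.2, -254.1, 239.9]
eef_rot: [-3.142, 0.002, 2.524]
force: [-3.4, 1.9, 9.3]
finger_gap: 60.4
grasp_force: 68.1
```

Seated at 239.9 against an expected 239.3. I'll press a little more, release and rise.

To row units: 1 mm is 0.02, 1.5 mm is 0.03.

```bash
echo '[[0,0,0.02,0,0,0,50],[0,0,0.03,0,0,0,50],[0,0,0,0,0,0,50],[0,0,0,0,0,0,50]]' | python3 shift.py;echo '[[0,0,-0.06,0,0,0,50],[0,0,0,0,0,0,85],[0,0,0,0,0,0,85],[0,0,0,0,0,0,85],[0,0,-0.2,0,0,0,85],[0,0,-0.5,0,0,0,85],[0,0,-0.7,0,0,0,85],[0,0,-0.7,0,0,0,85],[0,0,0,0,0,0,85],[0,0,0,0,0,0,85]]' | python3 shift.py
python3 look2.py wo; python3 - <<'E'
from h import *
import pickle
o=pickle.load(open("wo.pkl","rb"));u=np.array([-.815,.579,0])
for r,z in((88,226),(88,240),(-88,226),(0,252)): print(r,z,proj(o,np.array([609.2,-254.1,z])+r*u).round(0))
cv2.imwrite("pics/oc.png",cv2.resize(o["img"][60:360,110:400],None,fx=1.9,fy=1.9)[:,:,::-1])
E
```

```text
clock: 43.0
tcp_pos: [609.2, -254.2, 239.8]
eef_rot: [-3.141, 0.004, 2.524]
force: [-7.4, 3.3, 19.3]
finger_gap: 60.4
grasp_force: 69.2
clock: 44.0
tcp_pos: [609.5, -254.3, 344.9]
eef_rot: [3.141, 0.003, 2.524]
force: [0.3, 0.1, -1.1]
finger_gap: 84.8
grasp_force: 0.0
88 226 [254.  96.]
88 240 [254.  95.]
-88 226 [254. 274.]
0 252 [254. 203.]
```

View pics/oc.png

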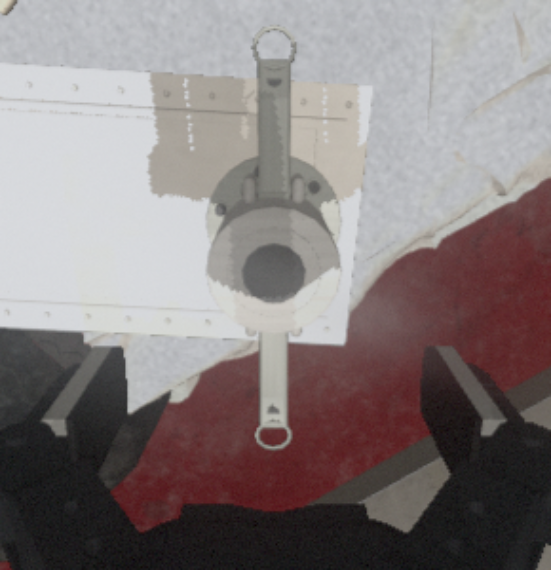

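The coupling is on the adaptor with its arms raised and aligned with tool x. The near end is at (254,93) and the far end at about (254,280). Moving over the near arm with the fingers closed.

To row units: 40 mm is 0.8, 25 mm is 0.5.

```bash
echo '[[0.8,0,0,0,0,0,0],[0.8,0,0,0,0,0,0],[0,0,0,0,0,0,0],[0,0,0,0,0,0,0],[0,0,0,0,0,0,0],[0,0,0.5,0,0,0,0],[0,0,0.5,0,0,0,0],[0,0,0,0,0,0,0],[0,0,0,0,0,0,0]]' | python3 shift.py 60
echo '[[0,0,0.2,0,0,0,0],[0,0,0.2,0,0,0,0],[0,0,0.2,0,0,0,0],[0,0,0.2,0,0,0,0],[0,0,0,0,0,0,0],[0,0,0,0,0,0,0]]' | python3 shift.py; python3 - <<'E'
from h import *
u=np.array([-.815,.579,0]);go(np.array([609.2,-254.1,207])+80*u,2.524)
E
```

```text
clock: 44.95
tcp_pos: [544.4, -208.3, 293.0]
eef_rot: [-3.141, -0.001, 2.524]
force: [0.2, 0.6, 0.0]
finger_gap: -0.1
grasp_force: 0.0
clock: 45.55
tcp_pos: [543.8, -207.7, 253.0]
eef_rot: [-3.142, -0.001, 2.524]
force: [-0.2, 0.1, -0.4]
finger_gap: 0.2
grasp_force: 0.0
go [ 544.  -207.8  207. ] shift [-0.3  0.  46. ] rot [-0.    -0.001 -0.   ] now [ 543.8 -207.7  253. ] [-3.142e+00 -1.000e-03  2.524e+00]
```

Tip at about z 236, now descending and pushing.

To row units: 4 mm is 0.08.

```bash
echo '[[0,0,0.08,0,0,0,0],[0,0,0.08,0,0,0,0],[0,0,0.08,0,0,0,0],[0,0,0.08,0,0,0,0],[0,0,0,0,0,0,0]]' | python3 shift.py; echo '[[0,0,0.08,0,0,0,0],[0,0,0.08,0,0,0,0],[0,0,0.08,0,0,0,0],[0,0,0.08,0,0,0,0],[0,0,0,0,0,0,0]]' | python3 shift.py;  echo '[[0,0,0.08,0,0,0,0],[0,0,0.08,0,0,0,0],[0,0,0.08,0,0,0,0],[0,0,0.04,0,0,0,0],[0,0,0,0,0,0,0],[0,0,0,0,0,0,0]]' | python3 shift.py
```

```text
clock: 46.05
tcp_pos: [543.6, -207.6, 236.6]
eef_rot: [-3.142, -0.001, 2.524]
force: [-0.6, -0.2, 1.9]
finger_gap: 0.4
grasp_force: 0.4
clock: 46.55
tcp_pos: [543.5, -207.5, 220.4]
eef_rot: [-3.142, -0.001, 2.524]
force: [-0.7, 0.6, -0.4]
finger_gap: 0.0
grasp_force: 0.4
clock: 47.15
tcp_pos: [543.6, -207.5, 207.0]
eef_rot: [-3.142, -0.001, 2.524]
force: [-1.5, -0.0, 1.1]
finger_gap: -0.1
grasp_force: 0.4
```

To row units: -5 mm is -0.1.

```bash
echo '[[-0.1,0,0,0,0,0,0],[-0.1,0,0,0,0,0,0],[-0.1,0,0,0,0,0,0],[-0.1,0,0,0,0,0,0],[0,0,0,0,0,0,0],[0,0,0,0,0,0,0]]' | python3 shift.py; echo '[[-0.06,0,0,0,0,0,0],[-0.04,0,0,0,0,0,0],[0,0,0,0,0,0,0],[0,0,0,0,0,0,0]]' | python3 shift.py;echo '[[-0.03,0,0,0,0,0,0],[0,0,0,0,0,0,0],[0,0,0,0,0,0,0]]' | python3 shift.py; echo '[[-0.03,0,0,0,0,0,0],[0,0,0,0,0,0,0],[0,0,0,0,0,0,0]]' | python3 shift.py
```

```text
clock: 47.75
tcp_pos: [560.4, -219.5, 207.2]
eef_rot: [-3.142, 0.0, 2.524]
force: [-1.0, 0.9, 1.0]
finger_gap: -0.0
grasp_force: 0.6
clock: 48.15
tcp_pos: [564.4, -222.3, 207.2]
eef_rot: [-3.142, 0.0, 2.524]
force: [-0.4, 0.8, -1.3]
finger_gap: 0.0
grasp_force: 0.4
clock: 48.45
tcp_pos: [565.5, -223.1, 207.2]
eef_rot: [-3.142, -0.0, 2.524]
force: [-0.9, 1.4, -0.6]
finger_gap: -0.1
grasp_force: 0.6
clock: 48.75
tcp_pos: [566.8, -224.0, 207.2]
eef_rot: [-3.142, -0.0, 2.524]
force: [-1.8, 0.8, -1.1]
finger_gap: 0.1
grasp_force: 0.7
```

To row units: -1.5 mm is -0.03.

```bash
echo '[[-0.03,0,0,0,0,0,0],[0,0,0,0,0,0,0],[0,0,0,0,0,0,0]]' | python3 shift.py; echo '[[-0.03,0,0,0,0,0,0],[0,0,0,0,0,0,0],[0,0,0,0,0,0,0]]' | python3 shift.py;echo '[[-0.03,0,0,0,0,0,0],[0,0,0,0,0,0,0],[0,0,0,0,0,0,0]]' | python3 shift.py
```

```text
clock: 49.05
tcp_pos: [566.9, -224.0, 207.1]
eef_rot: [-3.141, -0.003, 2.524]
force: [-6.1, 3.8, 0.9]
finger_gap: -0.1
grasp_force: 0.4
clock: 49.35
tcp_pos: [566.9, -224.1, 206.9]
eef_rot: [-3.141, -0.006, 2.524]
force: [-9.7, 4.9, 2.5]
finger_gap: 0.2
grasp_force: 0.2
clock: 49.65
tcp_pos: [567.0, -224.0, 206.6]
eef_rot: [-3.141, -0.009, 2.524]
force: [-14.1, 8.6, 4.2]
finger_gap: -0.1
grasp_force: 0.0
```

Firm stop at r = 52 mm as predicted, so the arm is closed. Now the far arm.

To row units: -45 mm is -0.9, -40 mm is -0.8.

```bash
echo '[[0.2,0,0,0,0,0,0],[0.4,0,0,0,0,0,0],[0,0,-0.9,0,0,0,0],[0,0,-0.9,0,0,0,0],[-0.8,0,0,0,0,0,0],[-0.8,0,0,0,0,0,0],[-0.8,0,0,0,0,0,0],[-0.8,0,0,0,0,0,0],[0,0,0,0,0,0,0],[0,0,0,0,0,0,0]]' | python3 shift.py
python3 - <<'E'
from h import *
u=np.array([-.815,.579,0]);go(np.array([609.2,-254.1,253])-80*u,2.524)
E
```

```text
clock: 50.65
tcp_pos: [676.8, -302.6, 295.6]
eef_rot: [-3.142, -0.001, 2.523]
force: [-0.4, -0.4, 0.2]
finger_gap: 0.4
grasp_force: 0.0
go [ 674.4 -300.4  253. ] shift [ 3.2  0.4 42.6] rot [-0.    -0.001 -0.001] now [ 676.8 -302.6  295.6] [-3.142e+00 -1.000e-03  2.523e+00]
```

```bash
echo '[[0.06,0.008,0.3,0,0,0,0],[0,0,0.3,0,0,0,0],[0,0,0.24,0,0,0,0],[0,0,0,0,0,0,0],[0,0,0,0,0,0,0],[0,0,0,0,0,0,0]]' | python3 shift.py; echo '[[0,0,0.08,0,0,0,0],[0,0,0.08,0,0,0,0],[0,0,0.08,0,0,0,0],[0,0,0.08,0,0,0,0],[0,0,0,0,0,0,0]]' | python3 shift.py; echo '[[0,0,0.08,0,0,0,0],[0,0,0.08,0,0,0,0],[0,0,0.08,0,0,0,0],[0,0,0.08,0,0,0,0],[0,0,0,0,0,0,0]]' | python3 shift.py;  echo '[[0,0,0.08,0,0,0,0],[0,0,0.08,0,0,0,0],[0,0,0.08,0,0,0,0],[0,0,0.04,0,0,0,0],[0,0,0,0,0,0,0],[0,0,0,0,0,0,0]]' | python3 shift.py
```

```text
clock: 51.25
tcp_pos: [674.4, -299.9, 256.8]
eef_rot: [3.141, 0.002, 2.524]
force: [0.4, -0.0, 0.4]
finger_gap: -0.2
grasp_force: 0.0
clock: 51.75
tcp_pos: [674.0, -299.8, 238.2]
eef_rot: [-3.142, -0.001, 2.524]
force: [0.8, 0.3, 0.6]
finger_gap: -0.1
grasp_force: 0.4
clock: 52.25
tcp_pos: [673.9, -299.7, 222.2]
eef_rot: [-3.142, -0.001, 2.524]
force: [1.1, -2.0, -0.5]
finger_gap: -0.5
grasp_force: 0.4
clock: 52.85
tcp_pos: [674.3, -300.0, 209.1]
eef_rot: [-3.142, 0.0, 2.524]
force: [1.4, -1.1, 0.9]
finger_gap: 0.1
grasp_force: 0.3
```

To row units: 5 mm is 0.1, 2 mm is 0.04.

```bash
echo '[[0.1,0,0.04,0,0,0,0],[0.1,0,0,0,0,0,0],[0.1,0,0,0,0,0,0],[0.1,0,0,0,0,0,0],[0,0,0,0,0,0,0],[0,0,0,0,0,0,0]]' | python3 shift.py; echo '[[0.06,0,0,0,0,0,0],[0.04,0,0,0,0,0,0],[0,0,0,0,0,0,0],[0,0,0,0,0,0,0]]' | python3 shift.py;echo '[[0.06,0,0,0,0,0,0],[0,0,0,0,0,0,0],[0,0,0,0,0,0,0]]' | python3 shift.py; echo '[[0.03,0,0,0,0,0,0],[0,0,0,0,0,0,0],[0,0,0,0,0,0,0]]' | python3 shift.py; echo '[[0.03,0,0,0,0,0,0],[0,0,0,0,0,0,0],[0,0,0,0,0,0,0]]' | python3 shift.py
```

```text
clock: 53.45
tcp_pos: [657.7, -288.1, 207.7]
eef_rot: [-3.142, 0.0, 2.524]
force: [0.9, -1.8, 1.3]
finger_gap: -0.3
grasp_force: 0.4
clock: 53.85
tcp_pos: [653.9, -285.4, 207.4]
eef_rot: [3.142, 0.0, 2.524]
force: [1.9, -1.2, 0.8]
finger_gap: -0.1
grasp_force: 0.8
clock: 54.15
tcp_pos: [653.3, -285.0, 208.2]
eef_rot: [3.141, 0.006, 2.523]
force: [8.5, -5.7, -0.5]
finger_gap: -0.0
grasp_force: 0.4
clock: 54.45
tcp_pos: [653.2, -285.0, 208.3]
eef_rot: [3.141, 0.009, 2.523]
force: [12.0, -6.8, -2.8]
finger_gap: 0.0
grasp_force: 0.5
clock: 54.75
tcp_pos: [653.1, -284.9, 208.4]
eef_rot: [3.141, 0.012, 2.523]
force: [17.4, -10.2, -3.6]
finger_gap: 0.1
grasp_force: 0.6
```

To row units: -45 mm is -0.9, 40 mm is 0.8.

```bash
echo '[[-0.2,0,0,0,0,0,0],[-0.5,0,0,0,0,0,0],[0,0,-0.9,0,0,0,0],[0,0,-0.9,0,0,0,0],[0,0,-0.9,0,0,0,0],[0.8,0,0,0,0,0,0],[0.8,0,0,0,0,0,0],[0.18,0,0,0,0,0,0],[0,0,0,0,0,0,0],[0,0,0,0,0,0,0]]' | python3 shift.py
python3 look2.py wp; python3 - <<'E'
from h import *
import pickle
u=np.array([-.815,.579,0])
o,p=[pickle.load(open(f"w{k}.pkl","rb")) for k in("o","p")]
print(p["o"],o["o"])
for c in(o,p):
    hsv=cv2.cvtColor(c["img"],cv2.COLOR_RGB2HSV)
    for sgn in(1,-1):
        print([tuple(int(x) for x in hsv[tuple(np.round(proj(c,np.array([609,-254,222])+sgn*r*u)).astype(int)[::-1])]) for r in range(34,96,6)])
a,b=cam("scene"),cam("top")
print([(y[0],y[1]) for y in yellow(a,25)[0]],[(y[0],y[1]) for y in yellow(b,25)[0]])
E
```

```text
clock: 55.75
tcp_pos: [605.3, -250.9, 342.5]
eef_rot: [-3.142, 0.001, 2.524]
force: [-0.9, -1.0, 0.1]
finger_gap: 0.1
grasp_force: 0.0
[ 543.58383557 -206.67640666  466.94875192] [ 547.58109757 -209.95127056  469.11176597]
[(38, 16, 128), (30, 16, 129), (25, 12, 128), (38, 8, 128), (35, 12, 128), (30, 12, 128), (25, 11, 136), (30, 10, 129), (130, 8, 99), (26, 14, 131), (108, 7, 193)]
[(23, 11, 202), (23, 11, 201), (26, 11, 187), (26, 11, 185), (30, 11, 184), (27, 13, 180), (27, 14, 179), (27, 13, 177), (30, 12, 175), (30, 11, 178), (20, 11, 142)]
[(34, 14, 127), (30, 11, 115), (30, 13, 97), (15, 10, 101), (17, 21, 191), (19, 22, 188), (20, 20, 190), (20, 20, 191), (18, 22, 193), (113, 5, 189), (108, 7, 193)]
[(24, 9, 136), (120, 10, 78), (160, 10, 73), (0, 8, 66), (120, 4, 62), (135, 9, 55), (160, 14, 53), (0, 10, 51), (30, 11, 47), (170, 16, 47), (173, 23, 45)]
[(array([227.5, 178. ]), array([221, 161,  14,  34, 373], dtype=int32)), (array([ 60.3, 228.2]), array([ 44, 217,  34,  21, 367], dtype=int32)), (array([ 66.3, 328.9]), array([ 61, 312,  12,  33, 182], dtype=int32))] [(array([203.9, 161.8]), array([198, 151,  14,  21, 233], dtype=int32)), (array([128.5, 284.3]), array([116, 272,  26,  26, 342], dtype=int32)), (array([  9.8, 312.3]), array([  0, 307,  21,  12, 156], dtype=int32))]
```

Careful with the scale: shifts go in shares of 50 mm and turns go in units of 0.05 rad. That gives: -40 mm is -0.8.

```bash
echo '[[0,0,-0.8,0,0,0,40],[0,0,-0.8,0,0,0,40],[0,0,0,0,0,0,40],[0,0,0,0,0,0,40]]' | python3 shift.py; python3 - <<'E'
from h import *
c=cam("wrist");hsv=cv2.cvtColor(c["img"],cv2.COLOR_RGB2HSV);u=np.array([-.815,.579,0])
for sgn in(1,-1): print([tuple(int(x) for x in hsv[tuple(np.round(proj(c,np.array([609,-254,222])+sgn*r*u)).astype(int)[::-1])]) for r in range(34,96,6)])
t=cam("top");print(t["img"][161,145],ctrl.observe()["clock"])
print(ctrl.job_done())
E
```

```text
clock: 56.3
tcp_pos: [605.7, -251.3, 423.0]
eef_rot: [3.141, 0.002, 2.523]
force: [-1.1, 0.7, 0.1]
finger_gap: 40.6
grasp_force: 0.0
[(26, 14, 148), (30, 10, 126), (24, 12, 110), (8, 9, 108), (15, 21, 192), (19, 22, 188), (17, 21, 193), (19, 21, 192), (16, 22, 194), (111, 9, 188), (108, 7, 192)]
[(18, 12, 209), (19, 10, 197), (108, 6, 215), (105, 5, 214), (18, 15, 175), (9, 26, 170), (176, 64, 119), (179, 68, 113), (176, 77, 109), (177, 83, 104), (177, 89, 100)]
[218  61  45] 56.4
the job is handed in; nothing more can be done
None
```

The job is handed in at 56 s: the three loose caps are nested over the block cap, the coupling is seated on the adaptor with both cam arms pushed to a firm stop against its side, and the bottle's red trigger still shows at its original place. The far arm stopped about 2 mm farther out than the near one and its closure was checked only by force and pixel colours.

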